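# Turn the tube rocker's reversible plate over and jog-test it

## Robot

A 6-joint arm with a two-finger parallel gripper is mounted at the origin on the work surface. World frame = base frame: x ahead of the robot, y to its left, z up, the work surface at z = 0. Lengths are in m, angles in rad, forces in N, time in s.
With the tool pointing down it reaches from about 0.275 to 0.825 m from the base axis. Payload 4.9 kg.
Tool frame: the origin (TCP) lies on the centre line of the jaws, within the pads' length; the fingertips stand 19 mm ahead of it and the grasp point (between the pads) is the TCP; x points along the fingers, y is the direction in which the jaws open and shut, and the axes are right-handed (so a half turn about x gives the same grasp; the last joint's range is limited). The gripper opens to 85 mm and grips with 20 to 120 N. Pads are 22 mm wide; open, the fingers measure 114 mm over their backs; the gripper's body (76 mm by 85 mm) begins 54 mm behind the grasp point. The pads swing forward as they close: fully open they stand 13 mm farther back than shut.
Start: joints at [1.142, 0.326, -0.193, 1.052, 0, 1.437], TCP at [0.16, 0.526, 0.25] pointing down, gripper open.
Joint ranges: [-2.65, 2.65], [-0.97, 1.79], [-1.3, 1.35], [-1.93, 2.1], [-1.47, 1.37], [-3.14, 3.14]. Speed limits (rad/s): [2.57, 2.57, 3.14, 3.14, 3.14, 3.14].

## Interface

Orientations are given as a unit quaternion [x, y, z, w].
In Python, from station import robot, optics, order, models gives the robot as it stands. The module is installed in compiled form; this text tells all that it offers.
- The arm moves only by the tool step_arm, never from a script. Its argument "rows" is a list of rows, each a list of 3 entries, a list of its own where there are three numbers: the closure, from -1 (fully open) to 1 (shut), then the shift along the tool's x, y, z normalised to -1 to 1, where 1 is 0.12 m, then the turn about the tool's x normalised to -1 to 1, where 1 is 60 degrees. In form: [[grip, [dx, dy, dz], twist], ...]. A call has 1 to 12 rows; each row shifts and turns the commanded pose from where the row before left it, along the tool's axes as they then stand; what a row does not reach is not made up. A row lasts 1/12 s, in which the tool goes at most 41.7 mm and 7.16 degrees, less where a joint would pass 70% of its speed; a pose out of reach is approached as far as the arm can. A call with a number of a shift or a turn outside -1 to 1 is refused whole. A call with a gripper value outside its range is refused whole. The fingers move at their own pace and stop on an object; "squeeze" is the grip in N (left out, the last holds). Time passes only in rows, so rows that do not move let the fingers close. It gives the time, the measured TCP pose, the force and the opening at its end, in the units of the state.
- robot.state(): the state, without advancing time (a new reading comes with each control period).
- optics.snapshot(name): name is "scene" or "side" or "wrist"; returns a dict with "img" (400x640x3 uint8, red, green, blue), "intrinsics" (3x3 intrinsics, pixels), "dist_coeffs" ([k1, k2, p1, p2, k3] as OpenCV has them; the pictures are not rectified), "world_from_camera" (4x4, takes a point from camera to world coordinates). Camera axes: x right, y up, looking along -z (the intrinsics and any distortion apply to the point x, -y, -z); pixel columns grow to the right and rows downward; lengths in m; the calibration is good to about 2 mm. A picture is of the moment at which its call begins. There is no depth.
- order.hand_in(): hands the job in, once; it reports no verdict.
Trained networks look in a picture, given as the dict that the camera call returned (one of the last four; its "shot" number tells which), for a name from the list of things; names that differ only in an ending like _2 or _b are one class to them, and where a whole thing is asked for, a point or a joint stands for the part that bears it (a point fixed in the world has none). Each returns a list of dicts, best first, with "confidence" (0 to 1); they miss things now and then, are a little off and sometimes report something else, mostly with a low value. They report only what shows in the picture. A call takes as long as a camera call. They do not tell look-alikes from the thing itself.
- models.recognise(picture, label): "rect" ([left, top, width, height] in pixels, round what is visible of it).
- models.outline_of(picture, label): "region" (400x640 bool, what is visible of it) and "rect" ([left, top, width, height] in pixels, round what is visible of it).
The state is a dict: "t": time; "q": joint angles; "joint_vel": joint speeds; "joint_torque": joint torques, N m; "tool_pos": TCP position; "orientation": TCP orientation; "contact_force": force on the tool from outside, world axes, zero at the start; "ft_torque": the same for the moment, N m; "grip_width": opening from 0.0 (shut) to 1.0 (fully open).
Only numpy, scipy, OpenCV 4.12 (cv2) and the standard library are available. Lean on these libraries where they do the work, as an engineer would, in place of code of your own. Each camera call takes 0.05 s, during which the arm holds its last target.

## Task

Blood tubes are to be rocked next, so turn the rocker's reversible plate over: lift it off, and reseat it flat and fully home on both locating pins with its grooved face up. Then, with the plate back in place, push the rocker's jog stick over to the robot's left and hold it there for a good second, and let it spring back. Leave the jar, the bowl and the carton where they are.

Things in the scene. Friction and masses are not known exactly. Their poses are not given: they have to be found in the camera images.
- plate_center (a point): Centre (half-way up) of the loose aluminium plate, 116 x 60 x 10 mm, about 0.18 kg. Its x: along the length; y: along the width; z: out of the smooth face (up at the start, down at the end). The -z face has four lengthwise grooves, 5 mm deep, over the middle 72 mm; the ends are solid. Starts seated on the pins. Its long edges overhang the deck by 8 mm, free to grip across the width.
- hole_a (a point): Centre of one of the plate's two through holes, 10.5 mm diameter: plate x = +46 mm, y = -14 mm, nearer one long edge. Both holes have the same size, so the plate fits again when turned over end for end, about its width (y) axis; with its y axis reversed it does not fit.
- hole_b (a point): Centre of the plate's other hole: plate x = -46 mm, y = -14 mm.
- deck_top (a point): Centre of the flat top of the rocker's deck (112 mm along x, 44 mm along y, 90 mm above the table); a seated plate's centre is 5 mm above it. Machine axes: x to the robot's left (within 0.35 rad), y towards the robot, z up. The deck is hinged along y: its left end dips by a quarter of the stick's tilt. It is else level, yielding a little when pressed at one end.
- pin_left (a point): Tip of the left locating pin, upright on the deck at deck x = +46 mm, y = -14 mm (nearer the far long edge): 8 mm diameter, 14 mm tall, the last 5 mm tapered to 3 mm.
- pin_right (a point): Tip of the right locating pin, the same, at deck x = -46 mm, y = -14 mm.
- rocker: The rocker's fixed white housing, machine axes; origin on the table below the point x = 0, 45 mm to the +y side of the deck's centre. It covers x = -85 to 85 mm, y = -110 to 130 mm, 48 mm tall. Under the plate's overhanging long edges there is free space down to it.
- stick_knob (a point): Middle of the black knob (26 mm diameter, 28 mm tall) on the jog stick, 108 mm above the table, 115 mm to the machine's +y side of the deck's centre. The stick pivots 56 mm below this point; axes as the machine's while centred.
- stick (a joint): Tilt of the jog stick along the machine's x, rad: 0 centred, positive with the knob to the robot's left (machine +x), stops at +-0.45. Springs back to 0; about 3 N at the knob for 0.3 rad.
- stick_side (a joint): Tilt of the jog stick along the machine's y, rad: 0 centred, positive with the knob away from the robot (machine -y). Springs back to 0.
- slot_floor (a point): Centre of the slot's floor, 6 mm above the table, in a fixed white plastic drip stand (foot 100 x 75 mm). Slot 17 mm wide along x, between walls 42 mm long (along y), 36 mm deep, then lips flared to 40 mm apart at 51 mm above this floor. It can hold the plate upright on a short end, faces across x, width along y, leaning up to 0.19 rad when let go, to be taken another way; the plate's centre is then 58 mm above this point.
- stand: The drip stand; origin at the centre of its underside on the table, axes as at the slot's floor, which is 6 mm above.
- jar: Bystander: small amber jar, 50 mm diameter, 75 mm tall; origin at the centre of its underside.
- bowl: Bystander: small steel bowl, 90 mm diameter, 35 mm tall; origin at the centre of its underside.
- carton: Bystander: cardboard carton, 60 x 110 x 45 mm tall; origin at the centre of its underside.
Not all that is in view belongs to the job. What is meant by the part that bears plate_center is not purple, and is the smaller of those in its own colour.

How it is judged:
By the outcome, as a careful person would: the job done as asked, in the order asked, and still so for the second after the job is handed in, with the robot touching nothing.
It also fails if it takes over 72 s, if anything falls off the work surface, if the arm or the gripper's body presses on something with over 40 N, if the wrist force passes 120 N, or if a joint passes its speed limit or range.

## Working session

There is one attempt and no reset: what is moved stays moved. The work goes in short steps, Python scripts to look and compute and a tool call to move; the robot and the scene stay as the last step left them, time stands still between calls to the robot, and variables do not carry over. Pictures are saved under pics/ and viewed, and the job is handed in when it is done.

Besides the shell and the picture viewer there is one more tool, called after "Call:" in YAML: its name, and indented under it one key for each argument. step_arm: Moves the arm, as the interface text tells. Scaled input: -1 to 1 covers 0.12 m each way for a shift and 60 degrees each way for a turn. Its arguments: {"type":"object","properties":{"rows":{"type":"array"},"squeeze":{"type":"number"}},"required":["rows"]}

I'll start by looking at the scene from all the cameras.

```bash
mkdir -p pics; ls
cat > h.py <<'E'
import numpy as np, cv2
from station import robot, optics, order, models
from scipy.spatial.transform import Rotation as R
def snap(n,f=None):
    p=optics.snapshot(n)
    if f: cv2.imwrite(f'pics/{f}.png',cv2.cvtColor(p['img'],cv2.COLOR_RGB2BGR))
    return p
def proj(p,X):
    X=np.atleast_2d(X).astype(float); T=np.linalg.inv(p['world_from_camera'])
    c=X@T[:3,:3].T+T[:3,3]; c=c*[1,-1,-1]
    return cv2.projectPoints(c.reshape(-1,1,3),np.zeros(3),np.zeros(3),np.array(p['intrinsics'],float),np.array(p['dist_coeffs'],float))[0].reshape(-1,2)
def ray(p,uv):
    n=cv2.undistortPoints(np.array(uv,float).reshape(-1,1,2),np.array(p['intrinsics'],float),np.array(p['dist_coeffs'],float)).reshape(-1,2)
    d=np.c_[n[:,0],-n[:,1],-np.ones(len(n))]
    T=np.array(p['world_from_camera']); return T[:3,3],d@T[:3,:3].T
def onz(p,uv,z):
    o,d=ray(p,uv); return o+d*((z-o[2])/d[:,2])[:,None]
def st():
    s=robot.state(); np.set_printoptions(precision=4,suppress=True)
    for k in s: print(k,np.array(s[k]))
    return s
E
python3 - <<'E'
from h import *
s=st()
for n in ['scene','side','wrist']:
    p=snap(n,n+'0'); print(n,p['intrinsics'],p['dist_coeffs'],p['world_from_camera'])
    for l in ['plate_center','rocker','stick_knob','stand','jar','bowl','carton']:
        for r in models.recognise(p,l)[:4]: print(' ',l,np.round(r['rect']),round(r['confidence'],2))
E
```

```text
pics
t 0.0
q [ 1.1418  0.3269 -0.1936  1.052   0.      1.4366]
joint_vel [ 0.001   0.0013  0.0008  0.0005  0.0007 -0.0015]
joint_torque [ -0.0008 -44.3396  26.2441   0.0154  -0.0004   0.    ]
tool_pos [0.1596 0.5258 0.2495]
orientation [ 0.1033  0.6996 -0.1044  0.6993]
contact_force [ 0.6237  0.6662 -0.2418]
ft_torque [-0.0162 -0.0199  0.016 ]
grip_width 0.9976971121443248
scene [[445.3357   0.     322.5903]
 [  0.     445.3357 195.6547]
 [  0.       0.       1.    ]] [-0.0963  0.      0.      0.      0.    ] [[ 0.8745 -0.4231  0.2372  0.9048]
 [ 0.4849  0.7501 -0.4498 -0.5713]
 [ 0.0123  0.5083  0.8611  1.0521]
 [ 0.      0.      0.      1.    ]]
  plate_center [270. 294.  50.  51.] 0.94
  plate_center [256. 178.  39.  41.] 0.88
  plate_center [191. 252.  44.  66.] 0.76
  rocker [205. 167. 110.  81.] 0.87
  rocker [310. 127.  38.  40.] 0.39
  stick_knob [228. 175.  13.  17.] 0.62
  jar [371. 195.  21.  27.] 0.78
  bowl [329. 257.  32.  36.] 0.76
  carton [383. 137.  36.  46.] 0.69
side [[511.3378   0.     314.0922]
 [  0.     511.3378 196.6697]
 [  0.       0.       1.    ]] [-0.0994  0.      0.      0.      0.    ] [[ 0.9481  0.187  -0.257   0.2906]
 [-0.3173  0.6048 -0.7304 -0.9818]
 [ 0.0188  0.7741  0.6328  0.9004]
 [ 0.      0.      0.      1.    ]]
  plate_center [273. 304.  77.  53.] 0.98
  plate_center [375. 288.  54.  25.] 0.67
  plate_center [274. 206.  45.  38.] 0.58
  rocker [214. 213. 125.  86.] 0.69
  stick_knob [242. 230.  16.  22.] 0.43
  stand [260. 167.  28.  36.] 0.84
  jar [351. 175.  19.  34.] 0.74
  bowl [375. 232.  41.  30.] 0.91
  carton [316. 142.  40.  33.] 0.79
wrist [[356.946    0.     323.4734]
 [  0.     356.946  196.7573]
 [  0.       0.       1.    ]] [-0.013  0.     0.     0.     0.   ] [[ 0.2901 -0.9109 -0.2934  0.0839]
 [ 0.957   0.2758  0.0898  0.5486]
 [-0.0009 -0.3068  0.9518  0.3735]
 [ 0.      0.      0.      1.    ]]
```

View pics/scene0.png

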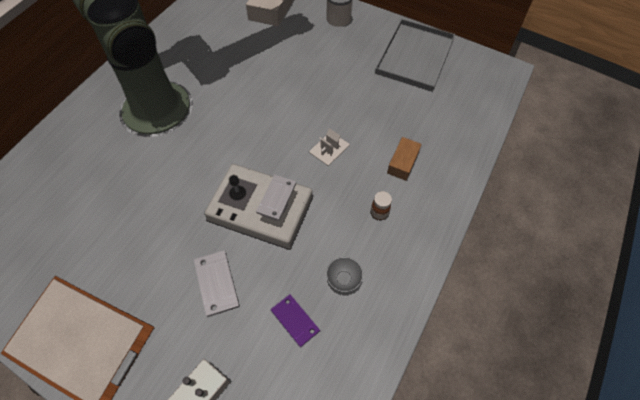

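View pics/side0.png

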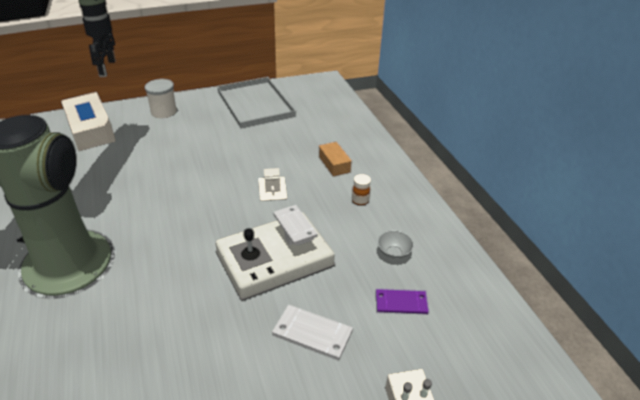

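View pics/wrist0.png

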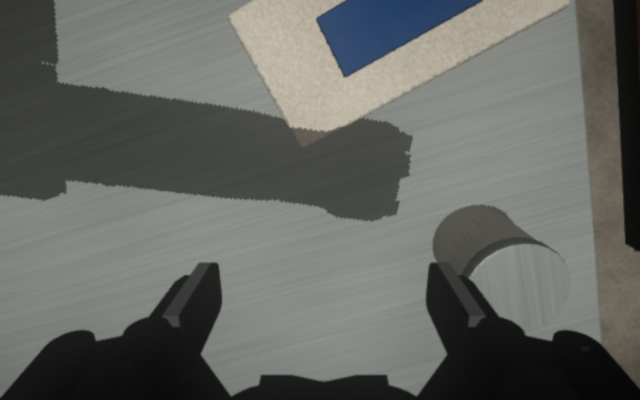

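Scene view: the robot base is at about (155,105) and the rocker at about (258,205), with a knob at (237,187) and a grey plate on it at (277,198). The stand is at (330,147), the jar at (381,205), the bowl at (344,275) and the carton at (405,157).

There are three plate candidates:
- Grey, on the rocker, at (277,198).
- Grey and larger, on the table, at (215,283).
- Purple, at (295,320).

The one meant is not purple and is the smaller of the grey pair, so it is the one on the rocker. I'll confirm that in an enlarged crop.

Run:
```python
import cv2,numpy as np
a=cv2.imread('pics/scene0.png')[120:320,180:360]; b=cv2.imread('pics/side0.png')[140:360,200:380]
a=cv2.resize(a,None,fx=2.2,fy=2.2,interpolation=cv2.INTER_CUBIC); b=cv2.resize(b,None,fx=2,fy=2,interpolation=cv2.INTER_CUBIC)
cv2.imwrite('pics/crop0.png',np.hstack([a[:440],b[:440]]))
```

```text
(no output)
```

View pics/crop0.png

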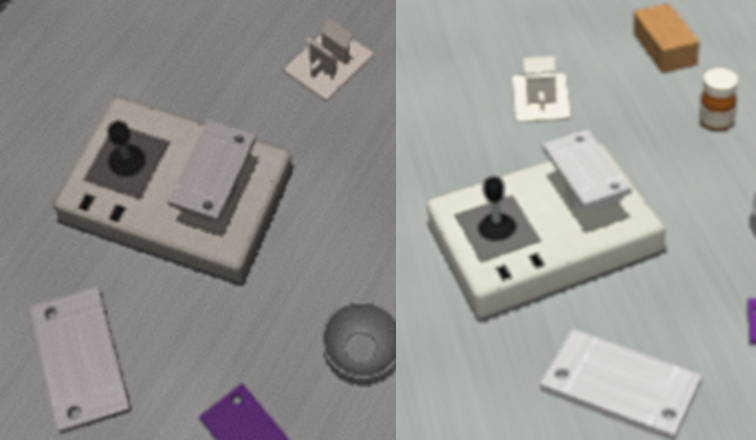

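The crop confirms it: the plate on the rocker is the smaller grey one, its two holes lie nearer the far edge, and its smooth face is up. Next I'll fit the rocker, plate and stand poses from the network outlines.

```bash
cat >> h.py <<'E'
from scipy.optimize import least_squares, minimize
def hullpts(c,yaw,box):  # box x0,x1,y0,y1,z0,z1 in local
    P=np.array([[x,y,z] for x in box[:2] for y in box[2:4] for z in box[4:]])
    r=R.from_euler('z',yaw).as_matrix(); return P@r.T+np.array([c[0],c[1],0])
def fitbox(views,box,x0,scale=4):
    def iou(x):
        tot=0
        for p,m in views:
            uv=proj(p,hullpts(x[:2],x[2],box)); h=cv2.convexHull(uv.astype(np.float32))
            im=np.zeros((400*scale,640*scale),np.uint8)
            cv2.fillConvexPoly(im,np.round((h.reshape(-1,2)+.5)*scale*16-8).astype(np.int32),1,shift=4)
            mm=cv2.resize(m.astype(np.uint8),None,fx=scale,fy=scale,interpolation=cv2.INTER_NEAREST)
            tot+=(im&mm).sum()/max(1,(im|mm).sum())
        return -tot/len(views)
    best=None
    for dy in (-.15,0,.15):
        r=minimize(iou,[x0[0],x0[1],x0[2]+dy],method='Nelder-Mead',options=dict(initial_simplex=np.array([[x0[0],x0[1],x0[2]+dy]]*4)+np.array([[0,0,0],[.01,0,0],[0,.01,0],[0,0,.08]]),xatol=1e-4,fatol=1e-4))
        if best is None or r.fun<best.fun: best=r
    return best.x,-best.fun
E
python3 - <<'E'
from h import *
V={n:snap(n) for n in ['scene','side']}
def mask(n,l,near):
    best=None
    for r in models.outline_of(V[n],l):
        x,y,w,h=r['rect']; d=np.hypot(x+w/2-near[0],y+h/2-near[1])
        if d<25 and (best is None or d<best[0]): best=(d,r)
    print(n,l,None if best is None else (best[1]['rect'],best[1]['confidence'])); return None if best is None else best[1]['region']
near={'plate_center':[(276,198),(296,225)],'rocker':[(258,206),(275,255)],'stick_knob':[(234,185),(249,240)],'stand':[(330,147),(273,185)]}
M={}
for l in near:
    M[l]=[(V[n],m) for n,c in zip(['scene','side'],near[l]) if (m:=mask(n,l,c)) is not None]
c=onz(V['scene'],[near['plate_center'][0]],.1)[0]; print('plate guess',c)
pl=[-.058,.058,-.03,.03,.09,.1]
print('plate',fitbox(M['plate_center'],pl,[c[0],c[1],np.pi/2]))
for v in M['plate_center']: print('  single',fitbox([v],pl,[c[0],c[1],np.pi/2]))
rk=[-.085,.085,-.065,.175,0,.048]
def u(v):
    return [(p,np.logical_or(m,0)) for p,m in v]
if M['rocker']:print('rocker(deck centre)',fitbox(M['rocker'],rk,[c[0],c[1],np.pi/2]))
for n,l in [(0,'stand'),(0,'jar'),(0,'bowl'),(0,'carton')]:
  for n in V:
    r=models.outline_of(V[n],l)
    for q in r[:2]:
        x,y,w,h=q['rect']; print(l,n,q['rect'],q['confidence'],onz(V[n],[[x+w/2,y+h/2]],.02)[0])
import pickle; pickle.dump((V,M),open('vm.pkl','wb'))
E
```

```text
scene plate_center ([256.1, 177.8, 38.2, 43.4], 0.8)
side plate_center ([272.3, 204.2, 46.1, 43.0], 0.9)
scene rocker ([207.8, 165.4, 107.8, 86.8], 0.94)
side rocker ([216.4, 211.2, 122.7, 90.9], 0.75)
scene stick_knob ([229.6, 177.4, 10.6, 12.2], 0.54)
side stick_knob ([243.3, 228.1, 14.9, 25.4], 0.58)
scene stand ([309.6, 126.1, 42.1, 42.5], 0.78)
side stand ([257.4, 167.2, 29.6, 33.7], 0.91)
plate guess [ 0.545375  -0.1365336  0.1      ]
plate (array([ 0.54259242, -0.13181235,  1.73079969]), np.float64(0.937780512605536))
  single (array([ 0.54124476, -0.12961269,  1.74928155]), np.float64(0.9479094479094479))
  single (array([ 0.54365343, -0.13355211,  1.72242155]), np.float64(0.9573633913256555))
rocker(deck centre) (array([ 0.5426241 , -0.13206013,  1.73344419]), np.float64(0.8243733889044522))
stand scene [309.6, 126.1, 42.1, 42.5] 0.78 [0.56235581 0.12046946 0.02      ]
stand side [257.4, 167.2, 29.6, 33.7] 0.91 [0.55372254 0.12192051 0.02      ]
stand side [246.1, 229.9, 11.5, 21.9] 0.4 [ 0.44750186 -0.08317115  0.02      ]
jar scene [368.4, 192.6, 23.2, 28.2] 0.7 [0.77014633 0.01300108 0.02      ]
jar scene [254.9, 178.1, 41.6, 40.8] 0.21 [ 0.51529496 -0.10171238  0.02      ]
jar side [244.0, 228.7, 10.6, 23.6] 0.65 [ 0.44179412 -0.08011338  0.02      ]
jar side [352.6, 174.5, 15.3, 34.5] 0.61 [0.77684137 0.01698197 0.02      ]
bowl scene [328.6, 256.1, 33.1, 36.2] 0.78 [ 0.77675918 -0.20025946  0.02      ]
bowl scene [309.0, 127.7, 38.7, 38.7] 0.63 [0.55607698 0.1181443  0.02      ]
bowl side [375.4, 231.1, 37.6, 29.8] 0.62 [ 0.77519086 -0.2048914   0.02      ]
carton scene [385.0, 137.2, 33.6, 45.1] 0.57 [0.75923705 0.18221247 0.02      ]
carton side [318.0, 139.4, 34.5, 37.1] 0.96 [0.76723511 0.18984116 0.02      ]
carton side [289.6, 204.9, 21.6, 39.7] 0.48 [ 0.57890712 -0.06260425  0.02      ]
```

```bash
cat >> h.py <<'E'
def tool():
    s=robot.state(); return np.array(s['tool_pos']),R.from_quat(s['orientation']).as_matrix()
def plan(target,yawdir=None):
    """shift in tool axes (norm units total) AFTER nothing turned; yawdir=desired world dir for tool y -> twist"""
    p,M=tool(); d=M.T@(np.array(target)-p); print('shift tool mm',d*1e3,'norm',d/.12, 'rows>=',np.linalg.norm(d)/.0417)
    if yawdir is not None:
        for sg in (1,-1):
            v=M.T@(np.array([*yawdir,0])*sg); a=np.degrees(np.arctan2(v[2],v[1])); 
            T=M@R.from_euler('x',a,degrees=True).as_matrix(); print(' twist deg',a,'norm',a/60,'rows>=',abs(a)/7.16,'shift after twist norm',T.T@(np.array(target)-p)/.12)
E
python3 - <<'E'
from h import *
p,M=tool(); print(p); print(M)
w=snap('wrist'); T=np.array(w['world_from_camera']); print('cam in tool',M.T@(T[:3,3]-p)); print(M.T@T[:3,:3])
y=1.732
plan([0.52,0.05,0.30],[np.cos(y+np.pi/2),np.sin(y+np.pi/2)])
E
```

```text
[0.15980011 0.52633232 0.25028468]
[[ 1.51565517e-05  2.90504658e-01  9.56873578e-01]
 [ 8.40439249e-05  9.56873574e-01 -2.90504658e-01]
 [-9.99999996e-01  8.48224600e-05 -9.91224785e-06]]
cam in tool [-0.12317136 -0.00071747 -0.07909096]
[[ 1.04868946e-03  3.06842489e-01 -9.51759732e-01]
 [ 9.99999344e-01 -7.59637226e-04  8.56938748e-04]
 [-4.60046904e-04 -9.51760006e-01 -3.06843084e-01]]
shift tool mm [ -49.72384281 -351.11242473  483.04757534] norm [-0.41436536 -2.92593687  4.02539646] rows>= 14.370239333109883
 twist deg -116.12633548321739 norm -1.9354389247202899 rows>= 16.218761938996842 shift after twist norm [-0.41436536 -2.32566081 -4.39957101]
 twist deg 63.873664516782625 norm 1.0645610752797103 rows>= 8.920902865472433 shift after twist norm [-0.41436536  2.32566081  4.39957101]
```

Deck centre is about (0.543, -0.132), with machine x at yaw 1.732. I'll move to an overview pose between the stand and the rocker so the wrist camera can see both.

Call:
step_arm:
  rows:
    - [-1,[-0.026,-0.183,0.252],0]
    - [-1,[-0.026,-0.183,0.252],0]
    - [-1,[-0.026,-0.183,0.252],0]
    - [-1,[-0.026,-0.183,0.252],0]
    - [-1,[-0.026,-0.183,0.252],0]
    - [-1,[-0.026,-0.183,0.252],0]
    - [-1,[-0.026,-0.183,0.252],0]
    - [-1,[-0.026,-0.183,0.252],0]
    - [-1,[-0.026,-0.183,0.252],0]
    - [-1,[-0.026,-0.183,0.252],0]
    - [-1,[-0.026,-0.183,0.252],0]
    - [-1,[-0.026,-0.183,0.252],0]
  squeeze: 40

```text
t: 3.15
tool_pos: [0.4313, 0.167, 0.2882]
orientation: [0.104, 0.699, -0.104, 0.7]
contact_force: [0.4, 1.3, 0.3]
grip_width: 0.998
```

Call:
step_arm:
  rows:
    - [-1,[-0.026,-0.183,0.252],0]
    - [-1,[-0.026,-0.183,0.252],0]
    - [-1,[-0.026,-0.183,0.252],0]
    - [-1,[-0.026,-0.183,0.252],0]
    - [-1,[0,0,0],0.118]
    - [-1,[0,0,0],0.118]
    - [-1,[0,0,0],0.118]
    - [-1,[0,0,0],0.118]
    - [-1,[0,0,0],0.118]
    - [-1,[0,0,0],0.118]
    - [-1,[0,0,0],0.118]
    - [-1,[0,0,0],0.118]

```text
t: 4.15
tool_pos: [0.5207, 0.0495, 0.3002]
orientation: [0.425, 0.565, -0.425, 0.565]
contact_force: [-0.3, -0.2, -0.2]
grip_width: 1.0
```

Call:
step_arm:
  rows:
    - [-1,[0,0,0],0.118]
    - [-1,[0,0,0],0]

```text
t: 4.32
tool_pos: [0.5207, 0.0495, 0.3002]
orientation: [0.458, 0.539, -0.458, 0.539]
contact_force: [0.0, -0.0, -0.3]
grip_width: 1.002
```

Run:
```python
from h import *
s=st(); p,M=tool(); print(M)
w=snap('wrist','w1')
for l in ['plate_center','rocker','stick_knob','stand','slot_floor']:
    for r in models.recognise(w,l)[:3]: print(l,r['rect'],r['confidence'])
```

```text
t 4.3167
q [-0.0464  0.2471 -0.1722  1.1514  0.      1.3625]
joint_vel [-0.0006 -0.0006  0.0002 -0.0019 -0.0016 -0.162 ]
joint_torque [ -0.0073 -40.8618  27.0854   0.0004  -0.0001   0.8778]
tool_pos [0.5207 0.0495 0.3002]
orientation [ 0.4579  0.5388 -0.4579  0.5388]
contact_force [ 0.0344 -0.0284 -0.3379]
ft_torque [ 0.0043 -0.0059 -0.0073]
grip_width 1.002329480518655
[[ 0.      0.9869  0.1612]
 [ 0.      0.1612 -0.9869]
 [-1.      0.      0.    ]]
plate_center [231.6, 375.5, 27.7, 19.2] 0.66
plate_center [283.9, 284.9, 58.3, 92.2] 0.63
rocker [165.1, 230.2, 206.6, 142.7] 0.6
rocker [296.4, 282.8, 40.3, 91.0] 0.46
stick_knob [204.4, 310.6, 19.0, 45.4] 0.82
stick_knob [298.5, 282.3, 38.4, 91.1] 0.52
stick_knob [165.6, 231.0, 207.8, 140.6] 0.21
stand [315.6, 42.2, 94.2, 99.0] 0.77
slot_floor [317.4, 37.5, 92.4, 107.1] 0.85
```

View pics/w1.png

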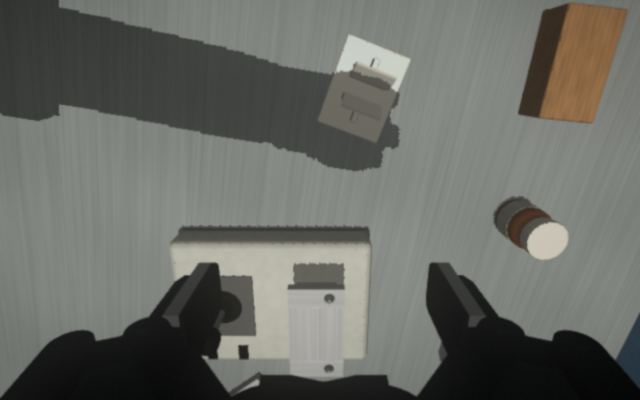

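The wrist view shows the rocker at the bottom, the plate at (315,330) with holes at (329,299) and (328,368), and the stand at (364,88), turned about 20° in the image. I'll enlarge the stand to get its corners.

Run:
```python
import cv2
a=cv2.imread('pics/w1.png')[20:160,300:430]
a=cv2.convertScaleAbs(a,alpha=1.5); cv2.imwrite('pics/stand1.png',cv2.resize(a,None,fx=4,fy=4,interpolation=cv2.INTER_CUBIC))
```

```text
(no output)
```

View pics/stand1.png

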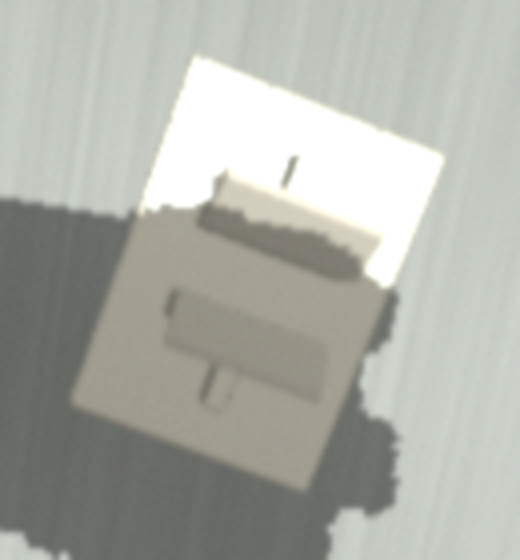

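Run:
```python
from h import *
w=snap('wrist')
uv=np.array([[200,55],[445,157],[308,490],[72,403]])/4+[300,20]-.4
P=onz(w,uv,.006)[:,:2]; print(P,[np.linalg.norm(P[i]-P[i-1]) for i in range(4)])
c=P.mean(0); ydir=(P[1]-P[0]+P[2]-P[3]); yw=np.arctan2(ydir[1],ydir[0]); xdir=P[3]-P[0]+P[2]-P[1]; xw=np.arctan2(xdir[1],xdir[0])
print('stand c',c,'long dir yaw',np.degrees(xw),'short yaw',np.degrees(yw))
# overlay check in scene & side
import pickle
V,M=pickle.load(open('vm.pkl','rb'))
for x in M['stand']: print(fitbox([x],[-.05,.05,-.0375,.0375,0,.006],[c[0],c[1],xw]))
# plate holes & edges from wrist: project model
y=1.732; ax=np.array([np.cos(y),np.sin(y)]); ay=np.array([-ax[1],ax[0]])
C=np.array([.5426,-.132])
print('holes px pred',proj(w,[[*(C+.046*s*ax-.014*ay),.1] for s in(1,-1)]))
print('holes from px (329,299),(328,368):',onz(w,[[329,298.7],[328.3,368.3]],.1))
print('expected',[C+.046*s*ax-.014*ay for s in(1,-1)])
print('knob',C+.115*ay)
img=w['img'].copy()
for b,col in [((-.058,.058,-.03,.03,.1,.1),(255,0,0)),((-.085,.085,-.065,.175,.048,.048),(0,255,0))]:
    q=proj(w,[[*(C+a*ax+bb*ay),b[4]] for a,bb in [(b[0],b[2]),(b[1],b[2]),(b[1],b[3]),(b[0],b[3])]])
    cv2.polylines(img,[q.round().astype(np.int32)],True,col,1)
cv2.imwrite('pics/w1o.png',cv2.resize(cv2.cvtColor(img[200:400,150:400],cv2.COLOR_RGB2BGR),None,fx=3,fy=3))
```

```text
[[0.52649287 0.1798576 ]
 [0.59743653 0.16580035]
 [0.5795286  0.07011595]
 [0.50734658 0.08343588]] [np.float64(0.09830426488383937), np.float64(0.07232295426201633), np.float64(0.09734576410502759), np.float64(0.07340070412656662)]
stand c [0.55270115 0.12480245] long dir yaw -100.9173750139986 short yaw -10.828774214687613
(array([ 0.55276954,  0.12877741, -1.73940361]), np.float64(0.9178113553113553))
(array([ 0.55530646,  0.12751612, -1.76331884]), np.float64(0.806157354618016))
holes px pred [[329.85271678 296.97243957]
 [329.0231473  367.23434766]]
holes from px (329,299),(328,368): [[ 0.54851029 -0.08656715  0.1       ]
 [ 0.5632511  -0.17677689  0.1       ]]
expected [array([ 0.54903519, -0.08434931]), array([ 0.56380178, -0.17515651])]
knob [ 0.429091   -0.15045823]
```

View pics/w1o.png

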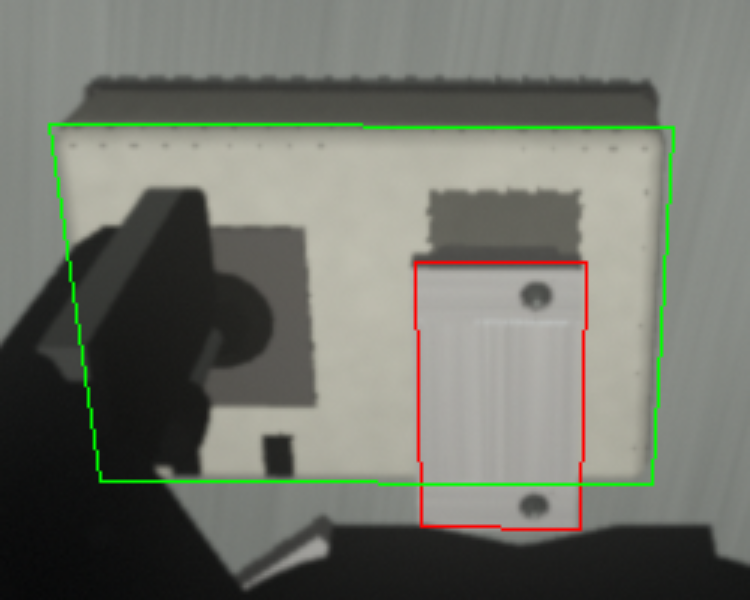

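The overlay fits well, though the wrist view suggests y about 1.5 mm lower, so I'll use deck centre (0.542, -0.1335).

The tool always points down, so I'll turn the plate over by letting it pivot in the jaws:
1. Grip across the width 30 mm left of centre and lift.
2. Tip the long end down against the stand's lip.
3. Swing it through the slot's mouth.
4. Level it across both lips, then reseat it.

First I'll go above the grasp point.

Run:
```python
from h import *
plan([0.5373,-0.1039,0.19],[0.987,0.160])
```

```text
shift tool mm [110.21489295  -8.79725729 154.07014065] norm [ 0.91845744 -0.07331048  1.28391784] rows>= 4.547658152648495
 twist deg 0.23993417476717696 norm 0.003998902912786283 rows>= 0.03351035960435432 shift after twist norm [ 0.91845744 -0.06793326  1.28421358]
 twist deg -179.76006582523283 norm -2.996001097087214 rows>= 25.10615444486492 shift after twist norm [ 0.91845744  0.06793326 -1.28421358]
```

Call:
step_arm:
  rows:
    - [-1,[0.13,-0.01,0.183],0]
    - [-1,[0.13,-0.01,0.183],0]
    - [-1,[0.13,-0.01,0.183],0]
    - [-1,[0.13,-0.01,0.183],0]
    - [-1,[0.13,-0.01,0.183],0]
    - [-1,[0.13,-0.01,0.183],0]
    - [-1,[0.13,-0.01,0.183],0.004]
    - [-1,[0,0,0],0]

```text
t: 5.33
tool_pos: [0.5364, -0.1065, 0.188]
orientation: [0.458, 0.538, -0.46, 0.537]
contact_force: [0.4, 0.5, -0.5]
grip_width: 1.001
```

Run:
```python
from h import *
s=st()
w=snap('wrist','w2')
plan([0.5373,-0.1039,0.092],[0.987,0.160])
```

```text
t 5.3333
q [-0.3302  0.3724 -0.2931  0.9087 -0.0015  1.0843]
joint_vel [ 0.0471 -0.0371  0.0147  0.0643  0.0405  0.0387]
joint_torque [ -0.7535 -45.7338  25.1975  -0.5443  -0.1276  -0.1983]
tool_pos [ 0.5364 -0.1065  0.188 ]
orientation [ 0.4585  0.5384 -0.4604  0.5366]
contact_force [ 0.4004  0.5482 -0.5172]
ft_torque [ 0.0737 -0.0068 -0.0184]
grip_width 1.0009726907792735
shift tool mm [97.3023  1.1645 -0.7287] norm [ 0.8109  0.0097 -0.0061] rows>= 2.3336200300508994
 twist deg -0.1948406613630585 norm -0.003247344356050975 rows>= 0.027212382871935545 shift after twist norm [ 0.8109  0.0097 -0.006 ]
 twist deg 179.80515933863694 norm 2.996752655643949 rows>= 25.112452421597336 shift after twist norm [ 0.8109 -0.0097  0.006 ]
```

View pics/w2.png

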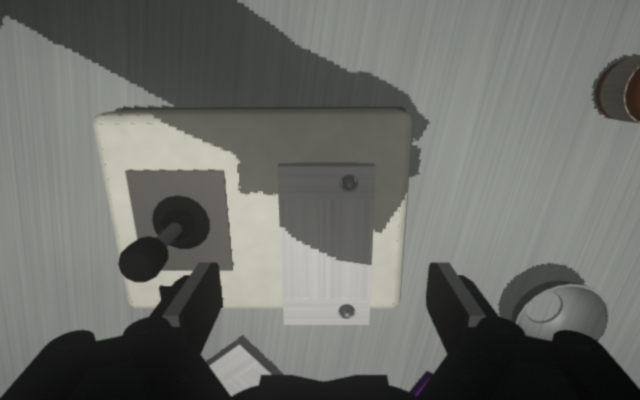

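Run:
```python
from h import *
w=snap('wrist','w2b')
a=cv2.cvtColor(w['img'],cv2.COLOR_RGB2BGR)[150:340,230:420]
cv2.imwrite('pics/w2c.png',cv2.resize(cv2.convertScaleAbs(a,alpha=1.4),None,fx=3.1,fy=3.1,interpolation=cv2.INTER_CUBIC))
p,M=tool(); print(p)
# refine hole centre by dark centroid around guess
g=cv2.cvtColor(w['img'],cv2.COLOR_RGB2GRAY).astype(float)
H=[]
for u,v in [(349,182),(346.5,311)]:
    u0,v0=int(u)-13,int(v)-13; q=g[v0:v0+27,u0:u0+27]; t=(q.min()+np.median(q))/2
    m=(q<t).astype(np.uint8); n,l,s_,c=cv2.connectedComponentsWithStats(m); k=1+np.argmin([np.hypot(*(c[i]-13)) for i in range(1,n)])
    print(c[k]+[u0,v0],s_[k]); H.append(c[k]+[u0,v0])
P=onz(w,H,.1)[:,:2]; print(P,np.linalg.norm(P[0]-P[1]))
d=P[0]-P[1]; yaw=np.arctan2(d[1],d[0]); ax=np.array([np.cos(yaw),np.sin(yaw)]); ay=np.array([-ax[1],ax[0]])
C=P.mean(0)+.014*ay; print('yaw',yaw,'C',C)
plan([*(C+.030*ax),.092],-ay)
```

```text
[ 0.53696992 -0.10393674  0.19034881]
[347.8        184.89444444] [  5   8  16  16 180]
[345.23125 311.78125] [  5   8  16  14 160]
[[ 0.54764637 -0.08555894]
 [ 0.56227568 -0.1765379 ]] 0.0921476465400684
yaw 1.7302303300608133 C [ 0.54113858 -0.13327105]
shift tool mm [98.34984332 -0.40562103 -0.25956682] norm [ 0.81958203 -0.00338018 -0.00216306] rows>= 2.3585377046768197
 twist deg -0.04697351787940567 norm -0.0007828919646567612 rows>= 0.006560547189861128 shift after twist norm [ 0.81958203 -0.0033784  -0.00216583]
 twist deg 179.9530264821206 norm 2.9992171080353436 rows>= 25.133104257279413 shift after twist norm [0.81958203 0.0033784  0.00216583]
```

View pics/w2c.png

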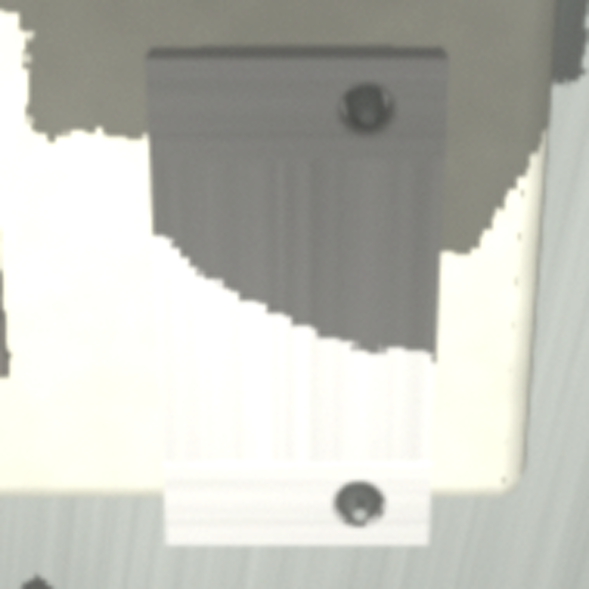

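The holes measure 92.1 mm apart (92 nominal), so the fix is good: C = (0.5411, -0.1333), yaw 1.730. I'll descend and grip.

Call:
step_arm:
  rows:
    - [-1,[0.2,-0.002,-0.001],0]
    - [-1,[0.2,-0.001,-0.001],0]
    - [-1,[0.2,0,0],0]
    - [-1,[0.12,0,0],0]
    - [-1,[0.1,0,0],0]
    - [-1,[0,0,0],0]

```text
t: 5.93
tool_pos: [0.5359, -0.1018, 0.0911]
orientation: [0.458, 0.54, -0.458, 0.538]
contact_force: [-0.5, 0.8, 0.4]
grip_width: 1.003
```

Call:
step_arm:
  rows:
    - [1,[0,0,0],0]
    - [1,[0,0,0],0]
    - [1,[0,0,0],0]
    - [1,[0,0,0],0]
    - [1,[0,0,0],0]
    - [1,[0,0,0],0]
  squeeze: 60

```text
t: 6.43
tool_pos: [0.5381, -0.1031, 0.0943]
orientation: [0.459, 0.538, -0.458, 0.539]
contact_force: [-1.4, 2.2, 7.0]
grip_width: 0.692
```

Run:
```python
from h import *
s=st()
w=snap('wrist','w3')
```

```text
t 6.4333
q [-0.3246  0.4749 -0.4073  0.6861  0.001   1.086 ]
joint_vel [-0.0002  0.0002  0.0016  0.0001  0.0024  0.    ]
joint_torque [ -1.1592 -43.7412  20.3477  -0.7234  -0.4173   0.0064]
tool_pos [ 0.5381 -0.1031  0.0943]
orientation [ 0.459   0.5377 -0.4577  0.5391]
contact_force [-1.3806  2.175   6.9918]
ft_torque [0.3137 0.2382 0.0237]
grip_width 0.6915546970023422
```

View pics/w3.png

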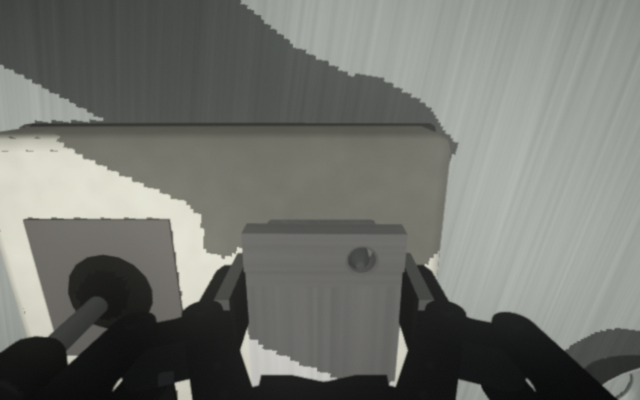

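The plate is gripped (opening is about 59 mm). I'll lift straight up.

Call:
step_arm:
  rows:
    - [1,[-0.04,0,0],0]
    - [1,[-0.05,0,0],0]
    - [1,[-0.06,0,0],0]
    - [1,[-0.08,0,0],0]
    - [1,[-0.1,0,0],0]
    - [1,[-0.15,0,0],0]
    - [1,[-0.15,0,0],0]
    - [1,[0,0,0],0]
    - [1,[0,0,0],0]

```text
t: 7.23
tool_pos: [0.538, -0.1037, 0.1695]
orientation: [0.459, 0.537, -0.458, 0.539]
contact_force: [0.5, 0.3, -2.2]
grip_width: 0.688
```

Run:
```python
from h import *
s=st()
w=snap('wrist','w4'); w=snap('side','s4');w=snap('scene','c4')
a=cv2.imread('pics/s4.png')[100:320,180:420]; b=cv2.imread('pics/c4.png')[100:320,180:340]
cv2.imwrite('pics/s4c.png',np.hstack([cv2.resize(x,None,fx=2,fy=2,interpolation=cv2.INTER_CUBIC) for x in (a,b)]))
```

```text
t 7.2333
q [-0.3251  0.3876 -0.3222  0.8579 -0.      1.0861]
joint_vel [-0.0003  0.0273 -0.038  -0.0136 -0.0002  0.0005]
joint_torque [  0.0345 -47.4077  25.443    0.1362  -0.0417  -0.0006]
tool_pos [ 0.538  -0.1037  0.1695]
orientation [ 0.459   0.5373 -0.4582  0.5393]
contact_force [ 0.5084  0.2773 -2.187 ]
ft_torque [0.01   0.0354 0.0868]
grip_width 0.6880385232809375
```

View pics/w4.png

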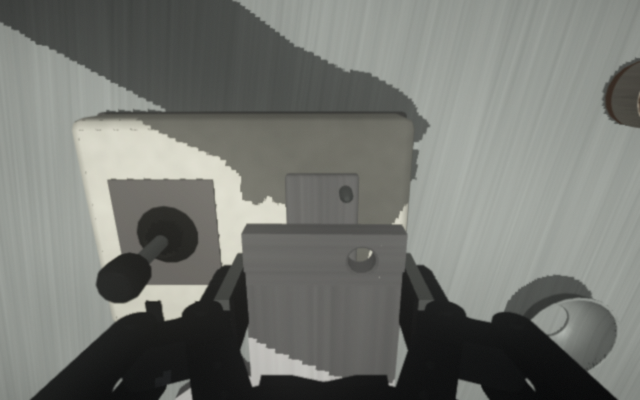

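View pics/s4c.png

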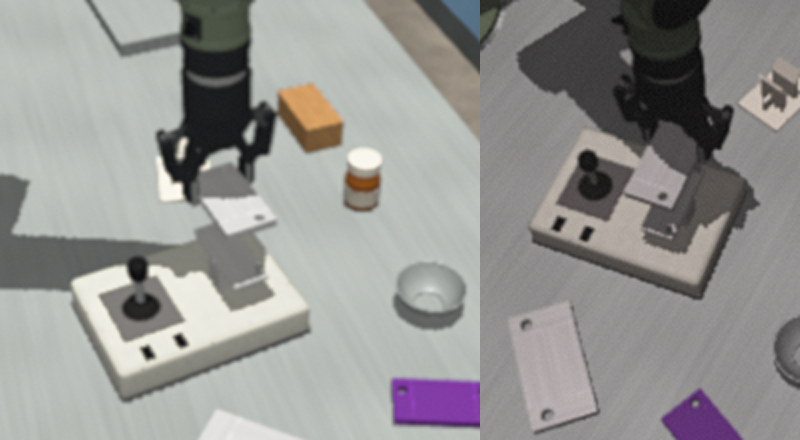

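It lifted level, and the deck and a pin are visible beneath. I'll carry it to just right of the stand with the jaws along the slot walls, then ease the squeeze to see whether it swings on its own.

Run:
```python
from h import *
a=np.radians(-10.8)
plan([0.5466,0.0926,0.17],[np.cos(a),np.sin(a)])
```

```text
shift tool mm [  -2.63147815   41.25310159 -191.6087677 ] norm [-0.02192898  0.34377585 -1.59673973] rows>= 4.7006473987885045
 twist deg 19.945688347168687 norm 0.3324281391194781 rows>= 2.7857106630123862 shift after twist norm [-0.02192898 -0.22153967 -1.61823353]
 twist deg -160.0543116528313 norm -2.6675718608805217 rows>= 22.353954141456885 shift after twist norm [-0.02192898  0.22153967  1.61823353]
```

Call:
step_arm:
  rows:
    - [1,[-0.003,0.043,-0.2],0]
    - [1,[-0.003,0.043,-0.2],0]
    - [1,[-0.003,0.043,-0.2],0]
    - [1,[-0.003,0.043,-0.2],0]
    - [1,[-0.003,0.043,-0.2],0]
    - [1,[-0.003,0.043,-0.2],0]
    - [1,[-0.003,0.043,-0.2],0]
    - [1,[-0.003,0.043,-0.197],0]
    - [1,[0,0,0],0.111]
    - [1,[0,0,0],0.111]
    - [1,[0,0,0],0.111]
    - [1,[0,0,0],0]

```text
t: 8.38
tool_pos: [0.5465, 0.0927, 0.1698]
orientation: [-0.545, -0.451, 0.546, -0.45]
contact_force: [-0.0, -0.2, -2.1]
grip_width: 0.686
```

Call:
step_arm:
  rows:
    - [1,[0,0,0],0]
    - [1,[0,0,0],0]
    - [1,[0,0,0],0]
    - [1,[0,0,0],0]
  squeeze: 20

```text
t: 8.72
tool_pos: [0.5473, 0.0922, 0.1709]
orientation: [-0.545, -0.451, 0.545, -0.451]
contact_force: [-0.2, 0.3, -1.8]
grip_width: 0.687
```

```bash
cat >> h.py <<'E'
def views(tag,sc=(180,100,420,320),cc=(180,60,420,280)):
    a=cv2.cvtColor(snap('side')['img'],cv2.COLOR_RGB2BGR)[sc[1]:sc[3],sc[0]:sc[2]]
    w=cv2.cvtColor(snap('wrist')['img'],cv2.COLOR_RGB2BGR)[100:400,160:480]
    b=cv2.cvtColor(snap('scene')['img'],cv2.COLOR_RGB2BGR)[cc[1]:cc[3],cc[0]:cc[2]]
    f=lambda x:cv2.resize(x,(400,int(400*x.shape[0]/x.shape[1])),interpolation=cv2.INTER_CUBIC)
    a,b,w=f(a),f(b),f(w); h=min(x.shape[0] for x in(a,b))
    cv2.imwrite(f'pics/{tag}.png',np.vstack([np.hstack([a[:h],b[:h]]),np.hstack([w,np.zeros_like(w)])])[:600] if False else np.hstack([a[:h],b[:h]])); cv2.imwrite(f'pics/{tag}_w.png',w)
E
python3 - <<'E'
from h import *
s=st(); views('v5')
E
```

```text
t 8.7167
q [ 0.034   0.4006 -0.2979  0.8726 -0.      1.793 ]
joint_vel [ 0.0005 -0.0039  0.0015  0.0014 -0.001   0.0073]
joint_torque [  0.0295 -46.8728  24.633    0.0164  -0.0438  -0.0095]
tool_pos [0.5473 0.0922 0.1709]
orientation [-0.5447 -0.4508  0.5449 -0.4507]
contact_force [-0.1957  0.2872 -1.7948]
ft_torque [-0.0115 -0.001  -0.0015]
grip_width 0.6869116816297587
```

View pics/v5.png

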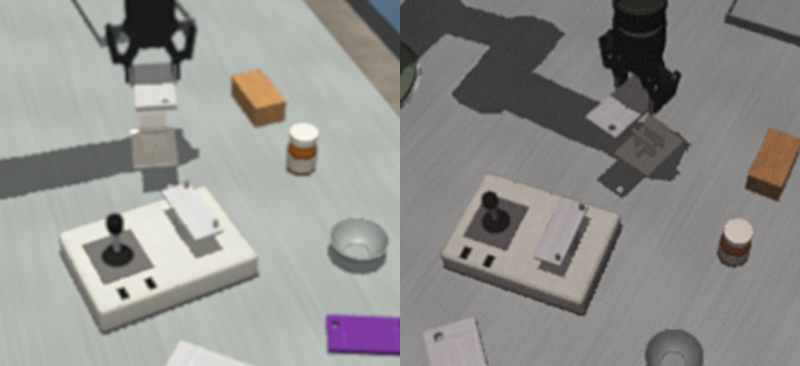

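View pics/v5_w.png

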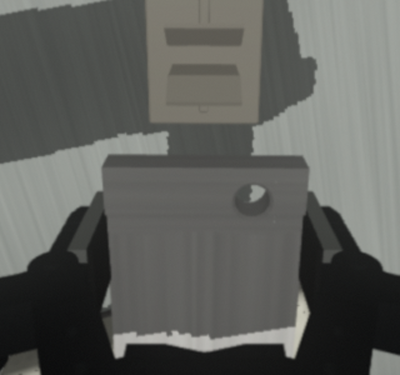

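At 20 N the plate stays level, so friction holds it. The wrist view shows the stand squared up with the jaws, with the foot's near edge at about row 198. I'll refine the stand position from this frame.

Run:
```python
from h import *
w=snap('wrist','w5')
a=cv2.cvtColor(w['img'],cv2.COLOR_RGB2BGR)[60:240,240:410]
cv2.imwrite('pics/w5c.png',cv2.resize(cv2.convertScaleAbs(a,alpha=1.6),None,fx=3.3,fy=3.3,interpolation=cv2.INTER_CUBIC))
S=np.array([.553,.126]); t=np.radians(-100.8); r=np.array([np.cos(t),np.sin(t)]); yy=np.array([-r[1],r[0]])
def P(x,y,z): return [*(S+x*r+y*yy),z]
pts=[P(.05,.0375,.006),P(.05,-.0375,.006),P(-.05,-.0375,.006),P(-.05,.0375,.006),P(.02,.021,.057),P(.02,-.021,.057),P(-.02,-.021,.057),P(-.02,.021,.057),P(.0085,.021,.042),P(.0085,-.021,.042)]
q=proj(w,pts); print(q.round(1)); print(((q-[240,60])*3.3).round())
```

```text
[[367.3 197.5]
 [279.  197.5]
 [274.1  73.1]
 [372.2  73.1]
 [353.7 178.9]
 [292.6 178.9]
 [291.  119.7]
 [355.2 119.7]
 [352.4 158. ]
 [293.9 158. ]]
[[420. 454.]
 [129. 454.]
 [112.  43.]
 [436.  43.]
 [375. 392.]
 [173. 392.]
 [168. 197.]
 [380. 197.]
 [371. 323.]
 [178. 323.]]
```

View pics/w5c.png

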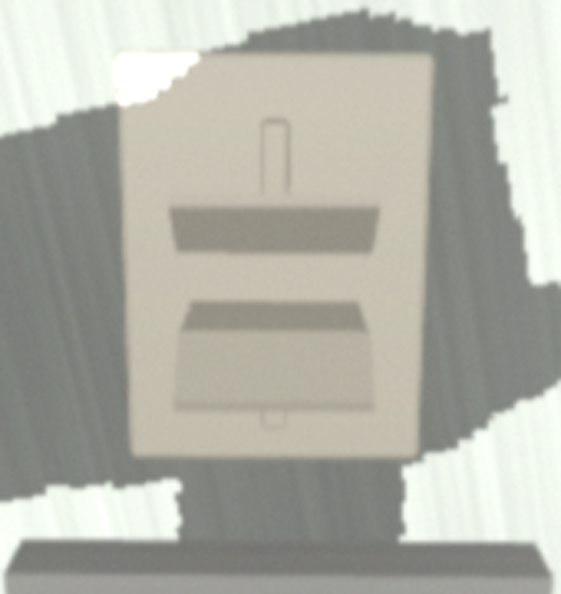

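The stand centre is about 2 mm nearer than I had, roughly (0.5526, 0.124). I'll lower the short end onto the right lip to tip the long end down.

Call:
step_arm:
  rows:
    - [1,[0.2,0,0],0]
    - [1,[0.2,0,0],0]
    - [1,[0.2,0,0],0]
    - [1,[0.2,0,0],0]
    - [1,[0.07,0,0],0]
    - [1,[0.04,0,0],0]
    - [1,[0.02,0,0],0]
    - [1,[0.02,0,0],0]
    - [1,[0,0,0],0]
  squeeze: 20

```text
t: 9.67
tool_pos: [0.5456, 0.0922, 0.0609]
orientation: [-0.544, -0.451, 0.546, -0.45]
contact_force: [-15.2, -3.4, 29.7]
grip_width: 0.689
```

Run:
```python
from h import *
s=st(); views('v6')
```

```text
t 9.6667
q [ 0.0343  0.531  -0.4164  0.6257 -0.0006  1.7933]
joint_vel [ 0.0012 -0.0013 -0.0029 -0.0052 -0.0018 -0.0001]
joint_torque [ -0.1919 -35.6001  21.9402  -6.2088   0.1903   0.2428]
tool_pos [0.5456 0.0922 0.0609]
orientation [-0.544  -0.4511  0.5455 -0.4505]
contact_force [-15.1872  -3.441   29.6627]
ft_torque [-0.0235  3.0217  0.2378]
grip_width 0.6885931326096877
```

View pics/v6.png

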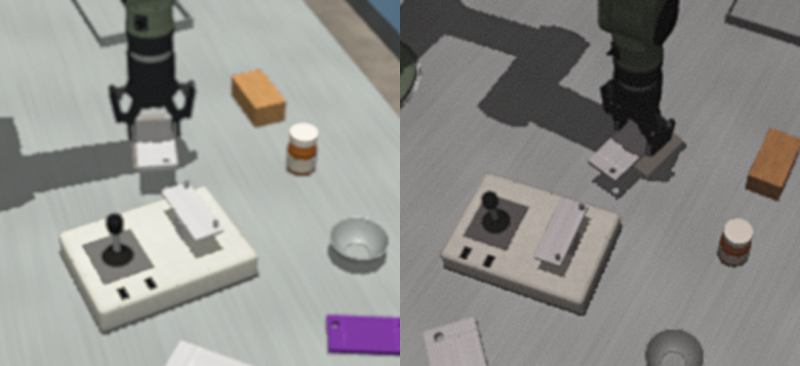

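View pics/v6_w.png

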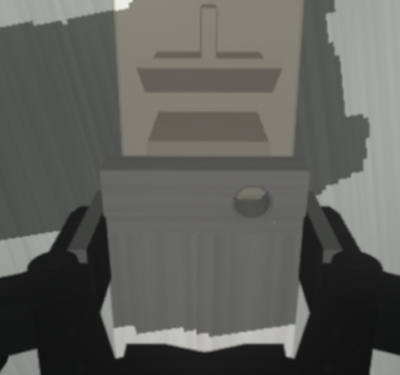

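The lip is pushing with about 30 N at roughly an 11 mm lever and the plate hasn't turned, so the grip friction is high. I'll raise, shift right for a longer lever, and press again.

Call:
step_arm:
  rows:
    - [1,[-0.05,0,0],0]
    - [1,[-0.05,0,0],0]
    - [1,[-0.05,0,0.05],0]
    - [1,[0,0,0.06],0]
    - [1,[0,0,0],0]
    - [1,[0,0,0],0]

```text
t: 10.32
tool_pos: [0.5448, 0.0788, 0.0749]
orientation: [-0.545, -0.45, 0.545, -0.45]
contact_force: [0.3, 0.2, -1.3]
grip_width: 0.684
```

Run:
```python
from h import *
s=st(); views('v7')
S=np.array([.5526,.124]); t=np.radians(-100.8); r=np.array([np.cos(t),np.sin(t)]); yy=np.array([-r[1],r[0]])
p,M=tool(); print('rel stand: right',(p[:2]-S)@r,'lat',(p[:2]-S)@yy)
```

```text
t 10.3167
q [ 0.0096  0.5062 -0.4148  0.65    0.0001  1.7705]
joint_vel [ 0.0089  0.008   0.0003 -0.0023  0.0014  0.0007]
joint_torque [ -0.2061 -49.0882  21.1129  -0.0002  -0.0818  -0.015 ]
tool_pos [0.5448 0.0788 0.0749]
orientation [-0.5452 -0.4504  0.5453 -0.4502]
contact_force [ 0.307   0.2226 -1.28  ]
ft_torque [ 0.0699 -0.014   0.0388]
grip_width 0.6839796122401129
rel stand: right 0.04534002440526464 lat 0.000529127118768941
```

View pics/v7_w.png

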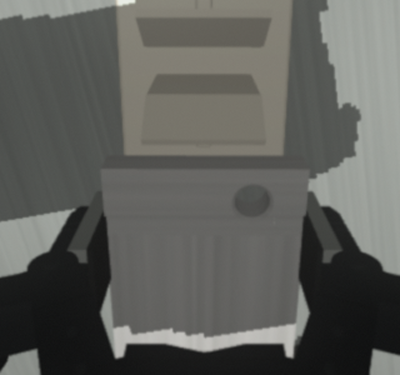

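Call:
step_arm:
  rows:
    - [1,[0.09,0,0],0]
    - [1,[0.03,0,0],0]
    - [1,[0.03,0,0],0]
    - [1,[0.03,0,0],0]
    - [1,[0.03,0,0],0]
    - [1,[0,0,0],0]
    - [1,[0,0,0],0]

```text
t: 11.05
tool_pos: [0.5455, 0.0788, 0.0513]
orientation: [0.545, 0.45, -0.545, 0.451]
contact_force: [-4.2, -4.6, 16.7]
grip_width: 0.692
```

Run:
```python
from h import *
s=st(); views('v8')
```

```text
t 11.05
q [ 0.0103  0.5394 -0.4339  0.5959 -0.0016  1.7705]
joint_vel [-0.001  -0.0017 -0.0011 -0.0004  0.0009  0.    ]
joint_torque [  1.7677 -39.9992  17.7249  -1.8016   0.5544   0.0366]
tool_pos [0.5455 0.0788 0.0513]
orientation [ 0.5451  0.4497 -0.5449  0.4513]
contact_force [-4.1769 -4.5795 16.7116]
ft_torque [-0.2405  0.8433  0.0591]
grip_width 0.6922904738243233
```

View pics/v8_w.png

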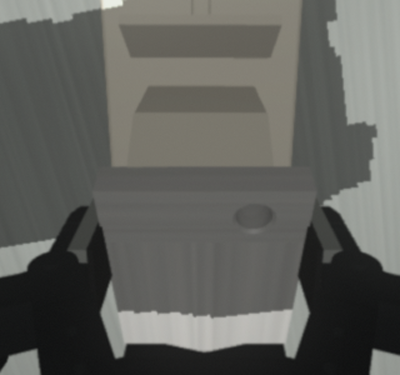

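View pics/v8.png

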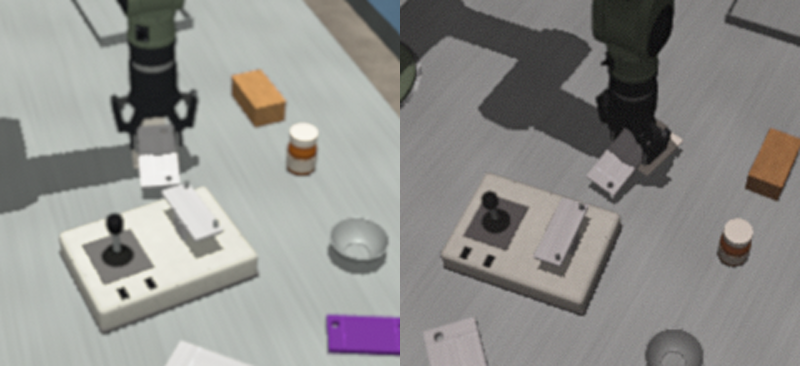

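It is rotating now, by about 25°. I'll press 2 mm more, then lift and go to the left of the fixed rocker housing, whose vertical side wall will push the tip the rest of the way to vertical.

Call:
step_arm:
  rows:
    - [1,[0.02,0,0],0]
    - [1,[0,0,0],0]
    - [1,[-0.1,0,0],0]
    - [1,[-0.2,0,0],0]
    - [1,[-0.2,0,0],0]
    - [1,[0,0,0],0]
    - [1,[0,0,0],0]

```text
t: 11.78
tool_pos: [0.5457, 0.0796, 0.1079]
orientation: [0.545, 0.45, -0.544, 0.451]
contact_force: [0.6, -0.6, -1.9]
grip_width: 0.685
```

Run:
```python
from h import *
p,M=tool(); print(p)
y=1.7302; plan([.5134,.0395,.105],[np.sin(y),-np.cos(y)])
views('v9')
```

```text
[0.54567212 0.07962747 0.10786665]
shift tool mm [  2.79848392 -24.17494781  45.47154555] norm [ 0.0233207  -0.2014579   0.37892955] rows>= 1.2367967055746767
 twist deg -19.948502952283462 norm -0.33247504920472437 rows>= 2.7861037642853996 shift after twist norm [ 0.0233207  -0.3186518   0.28746116]
 twist deg 160.05149704771654 norm 2.6675249507952756 rows>= 22.353561040183873 shift after twist norm [ 0.0233207   0.3186518  -0.28746116]
```

View pics/v9.png

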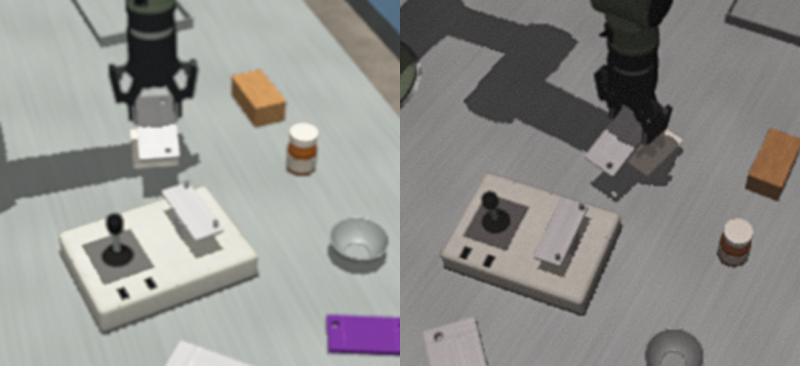

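Call:
step_arm:
  rows:
    - [1,[0.008,-0.067,0.126],0]
    - [1,[0.008,-0.067,0.126],0]
    - [1,[0.008,-0.067,0.126],0]
    - [1,[0,0,0],-0.111]
    - [1,[0,0,0],-0.111]
    - [1,[0,0,0],-0.111]
    - [1,[0.1,0,0],0]
    - [1,[0.12,0,0],0]
    - [1,[0.11,0,0],0]
    - [1,[0,0,0],0]
    - [1,[0,0,0],0]

```text
t: 12.85
tool_pos: [0.511, 0.0395, 0.0635]
orientation: [0.458, 0.539, -0.459, 0.537]
contact_force: [0.3, -0.1, -1.0]
grip_width: 0.689
```

Run:
```python
from h import *
p,M=tool(); print(p, robot.state()['contact_force'])
y=1.7302; ax=np.array([np.cos(y),np.sin(y)]);ay=np.array([-ax[1],ax[0]]); C=np.array([.5411,-.1333]); print('machine xy',(p[:2]-C)@ax,(p[:2]-C)@ay, 'D to wall',(p[:2]-C)@ax-.085)
views('v10')
# plate angle estimate from side view: project model for several angles
w=snap('side')
import math
for th in (20,25,30,35,40):
    pts=[]
    for u,v,nz in [(.088,-.03,.005),(.088,.03,.005),(-.028,-.03,.005),(-.028,.03,.005)]:
        c,s_=math.cos(math.radians(th)),math.sin(math.radians(th))
        along=u*c+nz*s_; z=-u*s_+nz*c
        pts.append([*(p[:2]-along*ax+v*ay),p[2]+.0007+z])
    print(th,proj(w,pts).round(0).tolist(), ((proj(w,pts)-[180,100])*400/240).round(0).tolist())
```

```text
[0.51103085 0.03952372 0.06348258] [ 0.31121562 -0.13108357 -0.97803383]
machine xy 0.1754055445496718 0.002255716791679925 D to wall 0.0904055445496718
20 [[288.0, 215.0], [267.0, 222.0], [270.0, 180.0], [249.0, 186.0]] [[181.0, 192.0], [144.0, 204.0], [151.0, 133.0], [116.0, 143.0]]
25 [[288.0, 217.0], [266.0, 224.0], [271.0, 179.0], [249.0, 185.0]] [[180.0, 195.0], [144.0, 206.0], [151.0, 132.0], [116.0, 142.0]]
30 [[287.0, 218.0], [266.0, 225.0], [271.0, 179.0], [250.0, 185.0]] [[179.0, 197.0], [143.0, 209.0], [151.0, 132.0], [116.0, 142.0]]
35 [[287.0, 219.0], [266.0, 226.0], [271.0, 179.0], [250.0, 185.0]] [[178.0, 199.0], [143.0, 210.0], [152.0, 131.0], [116.0, 142.0]]
40 [[286.0, 220.0], [265.0, 227.0], [271.0, 179.0], [250.0, 185.0]] [[177.0, 200.0], [142.0, 212.0], [152.0, 131.0], [117.0, 141.0]]
```

View pics/v10.png

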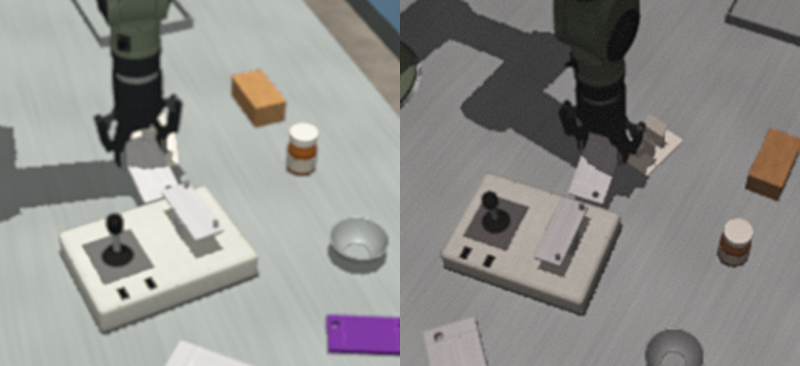

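Call:
step_arm:
  rows:
    - [1,[0,0,0.083],0]
    - [1,[-0.038,0,0.042],0]
    - [1,[-0.038,0,0.042],0]
    - [1,[-0.046,0,0.042],0]
    - [1,[-0.046,0,0.042],0]
    - [1,[0,0,0],0]

```text
t: 13.55
tool_pos: [0.5168, 0.0164, 0.0866]
orientation: [0.462, 0.543, -0.452, 0.535]
contact_force: [-3.4, 23.9, 5.3]
grip_width: 0.688
```

Run:
```python
from h import *
p,M=tool(); print(p, robot.state()['contact_force'])
views('v11')
```

```text
[0.5168317  0.01639529 0.08656222] [-3.38004283 23.94158801  5.34605061]
```

View pics/v11.png

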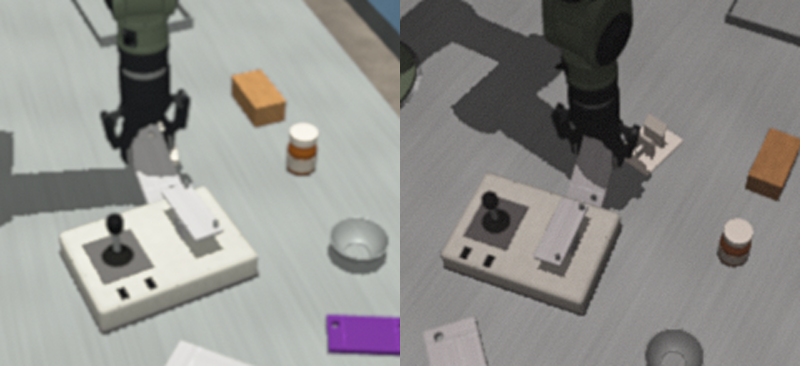

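View pics/v11_w.png

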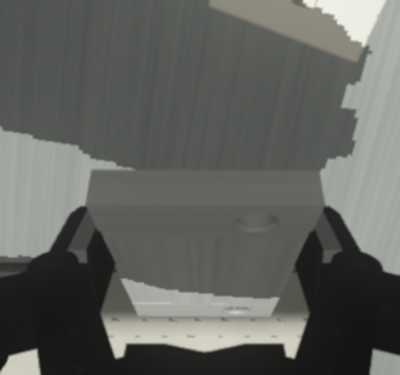

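The plate is rotating, with about 24 N horizontal force. I'll measure the tilt from the hole positions in the wrist view.

```bash
cat >> h.py <<'E'
def plate_fit(w,pts,z0=.0007,x0=(40,0.03,0.0,0.0)):
    """pts: list of (local (x,y,z) plate coords, px). fits th(deg: B-end dip), g (grip offset), y off, tcp x off; grip frame: tool z = towards B at th=0"""
    p,M=tool()
    def W(v,x):
        th=np.radians(v[0]); a=v[1]-x[:,0]  # distance toward B
        dz=x[:,2]
        along=a*np.cos(th)+dz*np.sin(th); up=-a*np.sin(th)+dz*np.cos(th)
        loc=np.c_[-(up)+v[3], -x[:,1]+v[2], along]
        return p+loc@M.T
    X=np.array([q[0] for q in pts],float); U=np.array([q[1] for q in pts],float)
    f=lambda v:np.r_[(proj(w,W(v,X))-U).ravel(),(v[1]-.030)*2000,v[2]*1000,(v[3])*1000]
    r=least_squares(f,x0); return r.x,f(r.x)[:2*len(U)]
E
python3 - <<'E'
from h import *
w=snap('wrist','w11'); s=st()
g=cv2.cvtColor(w['img'],cv2.COLOR_RGB2BGR)[220:370,220:440]
cv2.imwrite('pics/w11c.png',cv2.resize(cv2.convertScaleAbs(g,alpha=1.5),None,fx=3.5,fy=3.5,interpolation=cv2.INTER_CUBIC))
E
```

```text
t 13.75
q [-0.1205  0.4407 -0.4945  0.6374  0.0176  1.2861]
joint_vel [-0.      0.0022 -0.0018 -0.0002 -0.0002  0.0009]
joint_torque [-11.9865 -41.6059  21.9948  -2.4479  -6.7196   0.0608]
tool_pos [0.5167 0.0166 0.0862]
orientation [ 0.4621  0.5432 -0.4525  0.5353]
contact_force [-3.1986 23.6551  8.0141]
ft_torque [4.8818 0.6675 0.0576]
grip_width 0.6886483753532231
```

View pics/w11c.png

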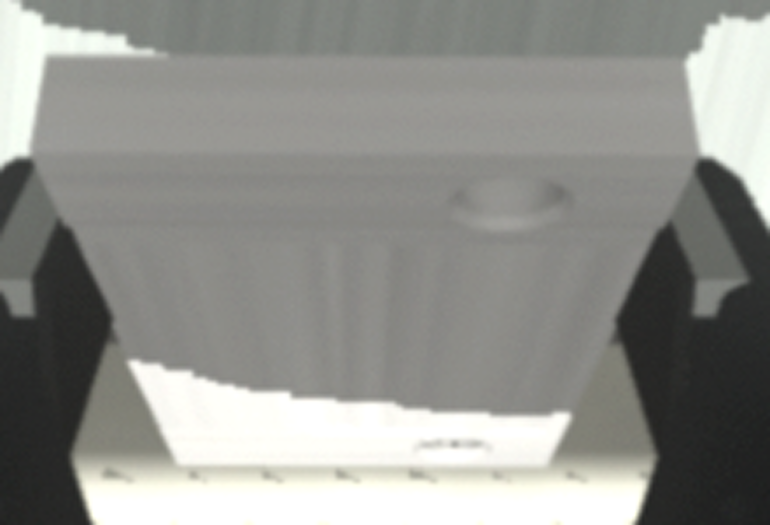

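Run:
```python
from h import *
w=snap('wrist')
c=lambda x,y:(220+x/3.5-.4,220+y/3.5-.4)
# image left = tool -y = machine +y
pts=[((.058,.03,-.005),c(47,57)),((.058,-.03,-.005),c(686,57)),((.058,.03,.005),c(32,155)),((.058,-.03,.005),c(697,155)),((.046,-.014,.005),c(512,203)),((-.046,-.014,.005),c(453,447))]
for x0 in (30,50):
    v,res=plate_fit(w,pts,x0=(x0,.03,0,0)); print(v,res.round(1))
y=1.7302; ax=np.array([np.cos(y),np.sin(y)]); C=np.array([.5411,-.1333]); p,_=tool(); print((p[:2]-C)@ax-.085)
```

```text
[ 3.51134719e+01  2.70828316e-02 -5.35494590e-04  9.75201116e-04] [ 2.5  1.1 -2.5  1.1  2.2  0.  -0.9  0.1 -1.3  2.   0.1  1.1]
[ 3.51134714e+01  2.70828308e-02 -5.35494639e-04  9.75200111e-04] [ 2.5  1.1 -2.5  1.1  2.2  0.  -0.9  0.1 -1.3  2.   0.1  1.1]
0.06688102264501312
```

The tilt is about 36° and the friction direction at the wall was working against me. I'll back off a little, go lower, and push again on a steeper upward path.

Call:
step_arm:
  rows:
    - [1,[0,0,-0.075],0]
    - [1,[0.1,0,0],0]
    - [1,[-0.067,0,0.042],0]
    - [1,[-0.075,0,0.05],0]
    - [1,[-0.06,0,0.05],0]
    - [1,[-0.05,0,0.058],0]
    - [1,[0,0,0],0]

```text
t: 14.38
tool_pos: [0.5185, -0.0042, 0.1042]
orientation: [0.46, 0.54, -0.458, 0.536]
contact_force: [-3.7, 6.9, 0.0]
grip_width: 0.694
```

Run:
```python
from h import *
p,M=tool(); print(p, robot.state()['contact_force'])
y=1.7302; ax=np.array([np.cos(y),np.sin(y)]); C=np.array([.5411,-.1333]);print((p[:2]-C)@ax-.085)
views('v12')
```

```text
[ 0.51846897 -0.00419384  0.1042448 ] [-3.71413477e+00  6.86336798e+00  2.16297828e-03]
0.04606157833241249
```

View pics/v12.png

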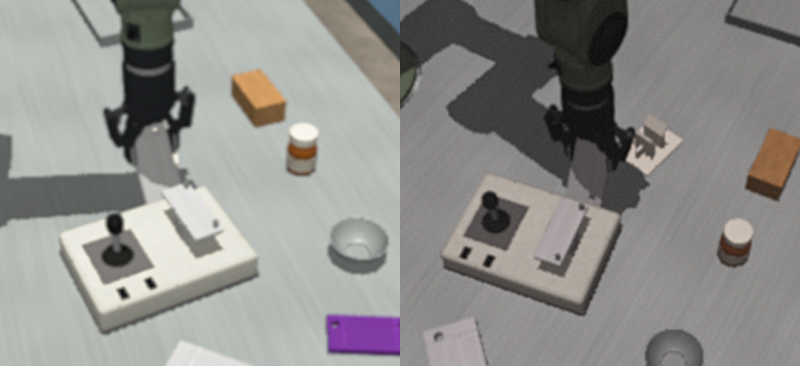

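View pics/v12_w.png

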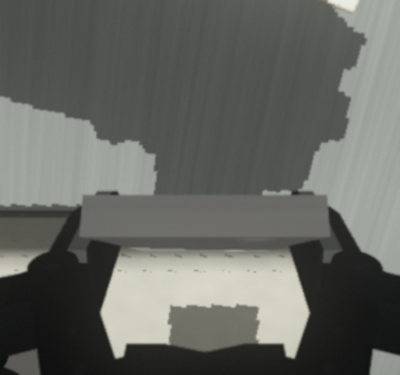

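That worked well; force is only 7 N and the plate is now steep. I'll carry on along the same path.

Call:
step_arm:
  rows:
    - [1,[-0.045,0,0.058],0]
    - [1,[-0.04,0,0.067],0]
    - [1,[-0.035,0,0.067],0]
    - [1,[0,0,0.04],0]
    - [1,[0,0,0],0]

```text
t: 14.95
tool_pos: [0.523, -0.0308, 0.1186]
orientation: [0.46, 0.541, -0.457, 0.536]
contact_force: [-2.8, 9.0, 3.1]
grip_width: 0.687
```

Run:
```python
from h import *
p,M=tool(); print(p, robot.state()['contact_force'])
y=1.7302; ax=np.array([np.cos(y),np.sin(y)]); C=np.array([.5411,-.1333]);print((p[:2]-C)@ax-.085)
views('v13')
```

```text
[ 0.52295236 -0.03078688  0.11855021] [-2.76910523  8.99359728  3.12372101]
0.01909403672949149
```

View pics/v13_w.png

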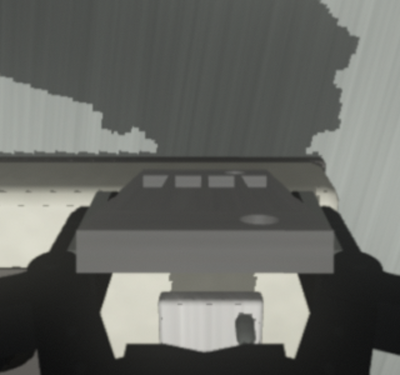

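View pics/v13.png

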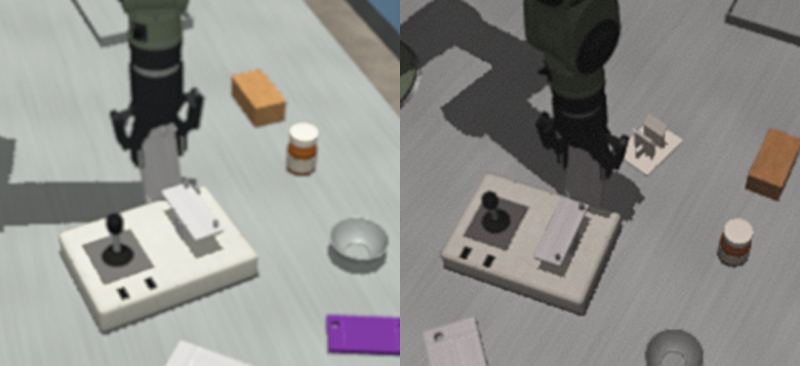

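The plate is now nearly vertical with the long end down; the grooved face shows towards the camera, with four groove ends at about row 181. I'll lift clear and measure the tilt.

Call:
step_arm:
  rows:
    - [1,[0,0,-0.08],0]
    - [1,[-0.2,0,0],0]
    - [1,[-0.25,0,0],0]
    - [1,[0,0,0],0]
    - [1,[0,0,0],0]

```text
t: 15.52
tool_pos: [0.5244, -0.0241, 0.1741]
orientation: [0.459, 0.536, -0.458, 0.54]
contact_force: [0.1, -0.3, -1.6]
grip_width: 0.686
```

Run:
```python
from h import *
w=snap('wrist','w14'); s=st()
g=cv2.cvtColor(w['img'],cv2.COLOR_RGB2BGR)[200:350,210:440]
cv2.imwrite('pics/w14c.png',cv2.resize(cv2.convertScaleAbs(g,alpha=1.5),None,fx=3.4,fy=3.4,interpolation=cv2.INTER_CUBIC))
t=np.radians(-10.8); S=np.array([.5526,.124]); r=np.array([np.cos(np.radians(-100.8)),np.sin(np.radians(-100.8))])
plan([*(S-.006*r),.165],[np.cos(t),np.sin(t)])
```

```text
t 15.5667
q [-0.1859  0.3439 -0.3802  0.8447 -0.0009  1.2257]
joint_vel [ 0.0016  0.0245 -0.0307 -0.0045  0.0054  0.0016]
joint_torque [  0.0455 -44.8425  25.3667  -0.0224  -0.007   -0.0007]
tool_pos [ 0.5232 -0.0238  0.1727]
orientation [ 0.4587  0.5374 -0.4586  0.539 ]
contact_force [-0.6492 -0.7126 -2.2623]
ft_torque [-0.0002  0.0706 -0.0157]
grip_width 0.686066972617482
shift tool mm [   7.5209   54.4554 -146.9042] norm [ 0.0627  0.4538 -1.2242] rows>= 3.7614580191236464
 twist deg 19.922723727855523 norm 0.3320453954642587 rows>= 2.782503313946302 shift after twist norm [ 0.0627  0.0095 -1.3056]
 twist deg -160.07727627214447 norm -2.6679546045357414 rows>= 22.35716149052297 shift after twist norm [ 0.0627 -0.0095  1.3056]
```

View pics/w14c.png

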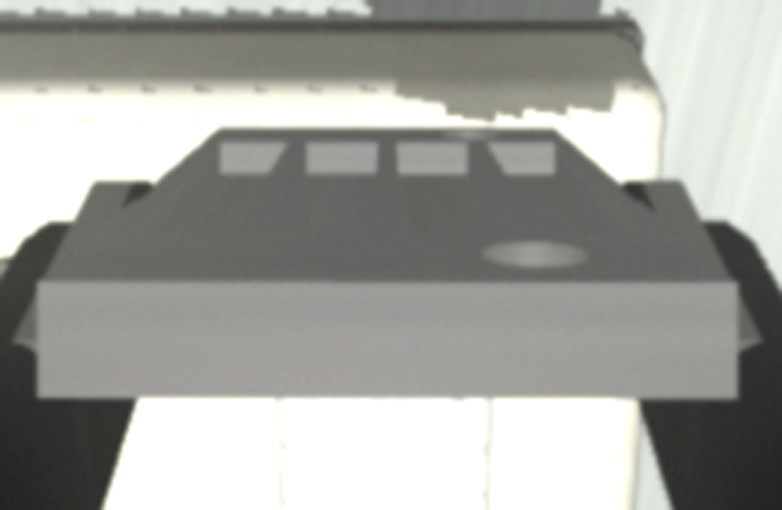

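Run:
```python
from h import *
w=snap('wrist')
c=lambda x,y:(210+x/3.4-.4,200+y/3.4-.4)
pts=[((.058,.03,-.005),c(37,282)),((.058,-.03,-.005),c(738,282)),((.058,.03,.005),c(37,398)),((.058,-.03,.005),c(738,398)),((.046,-.014,-.005),c(535,254)),((-.058,.03,-.005),c(218,129)),((-.058,-.03,-.005),c(555,129))]
for x0 in (80,100):
    v,res=plate_fit(w,pts,x0=(x0,.03,0,0)); print(v,res.round(1))
```

```text
[7.14498379e+01 2.54595514e-02 1.51437760e-04 4.98639343e-03] [10.2  4.6 -8.9  4.5 10.2  1.7 -8.9  1.5 -3.3  4.6  3.3  6.  -2.9  6. ]
[7.14498473e+01 2.54596127e-02 1.51438561e-04 4.98636926e-03] [10.2  4.6 -8.9  4.5 10.2  1.7 -8.9  1.5 -3.3  4.6  3.3  6.  -2.9  6. ]
```

```bash
sed -i 's/(v\[1\]-.030)\*2000,v\[2\]\*1000,(v\[3\])\*1000/(v[1]-.030)*100,v[2]*300,(v[3])*100/' h.py
python3 - <<'E'
from h import *
w=snap('wrist')
c=lambda x,y:(210+x/3.4-.4,200+y/3.4-.4)
pts=[((.058,.03,-.005),c(37,282)),((.058,-.03,-.005),c(738,282)),((.058,.03,.005),c(37,398)),((.058,-.03,.005),c(738,398)),((.046,-.014,-.005),c(535,254)),((-.058,.03,-.005),c(218,129)),((-.058,-.03,-.005),c(555,129))]
for x0 in (80,100):
    v,res=plate_fit(w,pts,x0=(x0,.03,0,0)); print(v,res.round(1))
E
```

```text
[ 7.19273144e+01  1.59563534e-03 -3.93346286e-04  1.93589180e-02] [ 0.1  0.1  0.   0.   0.1  0.3 -0.   0.2 -0.2 -0.4  0.9  0.3 -0.8  0.2]
[ 7.19273144e+01  1.59563528e-03 -3.93346287e-04  1.93589180e-02] [ 0.1  0.1  0.   0.   0.1  0.3 -0.   0.2 -0.2 -0.4  0.9  0.3 -0.8  0.2]
```

The fit is within 1 px. The tilt is 72°, and the plate has slid so the jaws now hold it about 20 mm from centre, with the tip 76 mm below and 18 mm right of the TCP. I'll go over the stand's slot with the jaws squared to it.

Call:
step_arm:
  rows:
    - [1,[0.012,0.096,-0.259],0]
    - [1,[0.012,0.096,-0.259],0]
    - [1,[0.012,0.096,-0.259],0]
    - [1,[0.012,0.096,-0.259],0]
    - [1,[0.012,0.096,-0.259],0]
    - [1,[0,0,0],0.111]
    - [1,[0,0,0],0.111]
    - [1,[0,0,0],0.111]
    - [1,[0,0,0],0]
    - [1,[0,0,0],0]

```text
t: 16.5
tool_pos: [0.5542, 0.1393, 0.1635]
orientation: [-0.544, -0.452, 0.545, -0.451]
contact_force: [-0.0, -0.1, -2.4]
grip_width: 0.69
```

```bash
cat >> h.py <<'E'
def rel():
    S=np.array([.5526,.124]); t=np.radians(-100.8); r=np.array([np.cos(t),np.sin(t)]); yy=np.array([-r[1],r[0]])
    p,M=tool(); s=robot.state(); print('stand rel mm: right %.1f lat %.1f z %.1f'%((p[:2]-S)@r*1e3,(p[:2]-S)@yy*1e3,p[2]*1e3),'yaw y',np.degrees(np.arctan2(M[1,1],M[0,1])),'F',s['contact_force'],'F.r',s['contact_force'][:2]@r,s['grip_width'],s['t'])
E
python3 - <<'E'
from h import *
rel(); views('v15')
E
```

```text
stand rel mm: right -15.3 lat -1.3 z 163.5 yaw y -10.666818575192853 F [-0.00494562 -0.10995251 -2.38672038] F.r 0.10893166216392301 0.6904337744084532 16.5
```

View pics/v15.png

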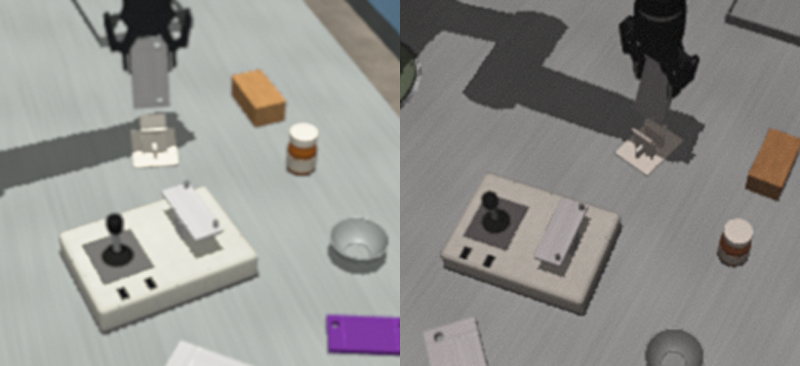

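View pics/v15_w.png

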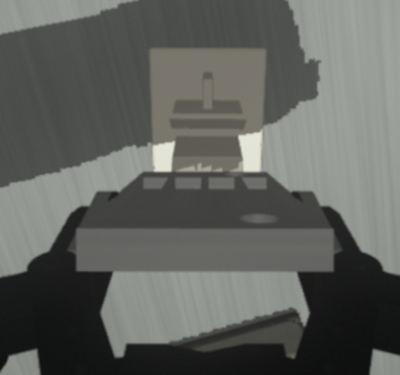

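Call:
step_arm:
  rows:
    - [1,[0.12,0,0],0]
    - [1,[0.12,0,0],0]
    - [1,[0.1,0,0],0]
    - [1,[0,0,0.08],0]
    - [1,[0,0,0.08],0]
    - [1,[0,0,0.08],0]
    - [1,[0,0,0.07],0]
    - [1,[0,0,0.07],0]
    - [1,[0,0,0],0]

```text
t: 17.4
tool_pos: [0.5468, 0.0929, 0.125]
orientation: [0.545, 0.45, -0.545, 0.451]
contact_force: [0.7, -0.5, 1.1]
grip_width: 0.463
```

Run:
```python
from h import *
rel(); views('v16')
```

```text
stand rel mm: right 31.6 lat 0.1 z 125.0 yaw y -10.886094161810286 F [ 0.69783945 -0.51620376  1.06487555] F.r 0.37629830363656275 0.4629642691172642 17.4
```

View pics/v16.png

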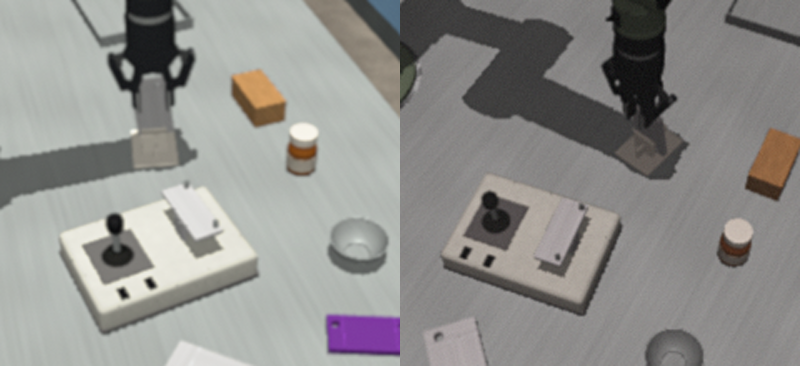

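View pics/v16_w.png

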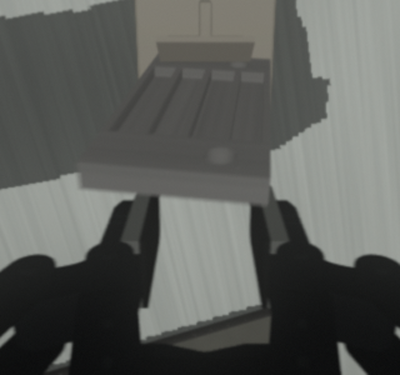

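The jaws slipped off the plate edge; the plate now seems to be standing in the slot, to the left of the fingers. I'll open the gripper in place and look.

Call:
step_arm:
  rows:
    - [-1,[0,0,0],0]
    - [-1,[0,0,0],0]
    - [-1,[0,0,0],0]
    - [-1,[0,0,0],0]

```text
t: 17.88
tool_pos: [0.5462, 0.0948, 0.1237]
orientation: [-0.545, -0.451, 0.545, -0.451]
contact_force: [-1.1, -0.8, -0.2]
grip_width: 0.742
```

Run:
```python
from h import *
rel(); views('v17')
snap('wrist','w17')
```

```text
stand rel mm: right 29.9 lat -0.8 z 123.7 yaw y -10.809389340533997 F [-1.06970941 -0.80681679 -0.18162404] F.r 0.9929694001644953 0.7417742633421992 17.8833
```

View pics/v17.png

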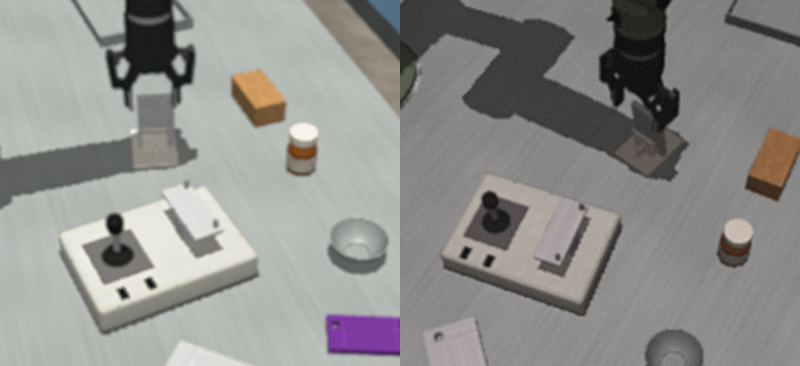

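View pics/w17.png

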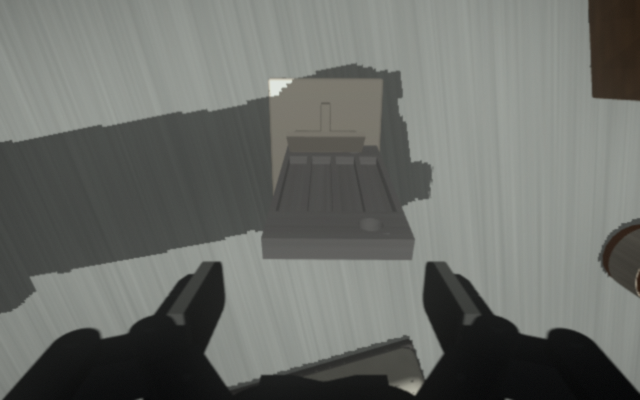

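Lucky outcome: the plate stands upright and square in the slot, long end down, with the grooved face to the left as I need for the second half of the turn. I'll measure its lean and regrip it properly.

Run:
```python
from h import *
w=snap('wrist'); rel()
g=cv2.cvtColor(w['img'],cv2.COLOR_RGB2BGR)[120:280,240:440]
cv2.imwrite('pics/w17c.png',cv2.resize(cv2.convertScaleAbs(g,alpha=1.5),None,fx=3.5,fy=3.5,interpolation=cv2.INTER_CUBIC))
```

```text
stand rel mm: right 29.9 lat -0.7 z 123.8 yaw y -10.820618153057097 F [-0.57976659 -0.56553925  0.01331315] F.r 0.6641594214799639 1.003676840684137 18.1333
```

View pics/w17c.png

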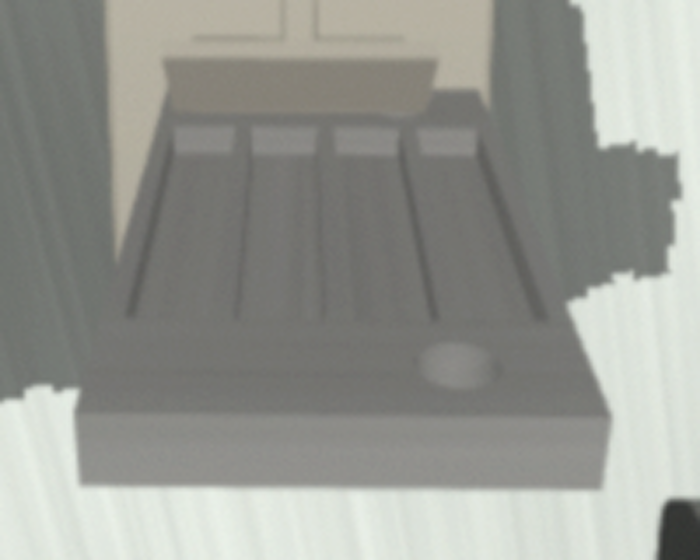

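Run:
```python
from h import *
w=snap('wrist')
c=lambda x,y:(240+x/3.5-.4,120+y/3.5-.4)
pts=[((.058,.03,-.005),c(76,413)),((.058,-.03,-.005),c(611,414)),((.058,.03,.005),c(81,486)),((.058,-.03,.005),c(603,488)),((.046,-.014,-.005),c(459,366)),((-.058,-.03,-.005),c(480,92))]
p,M=tool()
v,res=plate_fit(w,pts,x0=(80,.03,0,0)); print(v,res.round(1))
th=np.radians(v[0])
# position of plate points
def loc(x,dz):
    a=v[1]-x; along=a*np.cos(th)+dz*np.sin(th); up=-a*np.sin(th)+dz*np.cos(th)
    return np.array([-up+v[3],v[2],along])
for n,x in [('A',.058),('grip48',.048),('C',0),('B',-.058)]:
    L=loc(x,0); print(n,'tool',L*1e3,'world',p+M@L)
```

```text
[ 1.00387996e+02  1.24522576e-01  5.39858315e-03 -5.56561122e-02] [ 2.8  2.2 -1.9  1.9  3.3  1.  -2.4  0.4 -1.3 -0.4 -1.3 -3.4]
A tool [  9.77611066   5.39858315 -11.99488998] world [0.55386137 0.10553276 0.11398342]
grip48 tool [ 19.61220337   5.39858315 -13.79802068] world [0.55419939 0.10730391 0.10414732]
C tool [ 66.82544834   5.39858315 -22.45304804] world [0.5558219  0.11580542 0.05693406]
B tool [123.87478603   5.39858315 -32.9112061 ] world [ 5.57782438e-01  1.26078077e-01 -1.15291458e-04]
```

Run:
```python
from h import *
w=snap('wrist')
c=lambda x,y:(240+x/3.5-.4,120+y/3.5-.4)
pts=[((.058,.03,-.005),c(76,413)),((.058,-.03,-.005),c(611,414)),((.058,.03,.005),c(81,486)),((.058,-.03,.005),c(603,488)),((.046,-.014,-.005),c(459,366)),((-.058,-.03,-.005),c(480,92))]
p,M=tool()
X=np.array([q[0] for q in pts]);U=np.array([q[1] for q in pts])
# world model: B end centre bottom, lean (about tool y), yaw small
def W(v,X):
    # v: pos of plate centre (world 3), lean a (rad, A toward tool +z), yaw d
    ty=np.array([np.cos(np.radians(-10.8)+v[4]),np.sin(np.radians(-10.8)+v[4]),0]); tz=np.array([ty[1],-ty[0],0]); up=np.array([0,0,1.])
    ex=up*np.cos(v[3])+tz*np.sin(v[3]); ey=-ty; ez=np.cross(ex,ey)
    return v[:3]+X[:,:1]*ex+X[:,1:2]*ey+X[:,2:]*ez
def f(v):
    zb=v[2]-.058*np.cos(v[3])-.005*abs(np.sin(v[3]))
    return np.r_[(proj(w,W(v,X))-U).ravel(),(zb-.006)*1000]
r=least_squares(f,[.555,.116,.064,.17,0]); v=r.x; print(v,f(v).round(1))
t=np.radians(-100.8); rr=np.array([np.cos(t),np.sin(t)]); yy=np.array([-rr[1],rr[0]]); S=np.array([.5526,.124])
for n,x in [('A',.058),('x45',.045),('C',0),('B',-.058)]:
    q=W(v,np.array([[x,0,0]]))[0]; print(n,q,'stand right %.1f lat %.1f'%((q[:2]-S)@rr*1e3,(q[:2]-S)@yy*1e3),'tool mm',M.T@(q-p)*1e3)
```

```text
[ 0.55569853  0.11674612  0.06223415  0.14100878 -0.00717116] [-0.7 -0.   1.2  0.7 -0.4  0.3  0.5  0.7 -0.2 -1.5 -0.7 -0.  -1.9]
A [0.55411373 0.10875023 0.11965849] stand right 14.7 lat 4.3 tool mm [  4.11197663   4.99541879 -15.2496936 ]
x45 [0.55446894 0.11054242 0.10678751] stand right 12.9 lat 4.4 tool mm [ 16.98289622   5.00766094 -17.07706308]
C [0.55569853 0.11674612 0.06223415] stand right 6.5 lat 4.4 tool mm [ 61.53607939   5.05003763 -23.40257283]
B [0.55728334 0.12474201 0.00480982] stand right -1.6 lat 4.5 tool mm [118.96018214   5.10465647 -31.55545205]
```

The plate leans 8° to the right, 4.5 mm along the slot. I'll grip just its top end with the fingertips, so the contact patch is small and the lever long.

Call:
step_arm:
  rows:
    - [-1,[0,0.042,-0.05],0]
    - [-1,[0,0,-0.05],0]
    - [-1,[0,0,-0.035],0]
    - [-1,[0.064,0,0],0]
    - [-1,[0,0,0],0]
    - [-1,[0,0,0],0]
  squeeze: 30

```text
t: 18.73
tool_pos: [0.5535, 0.1097, 0.1153]
orientation: [-0.544, -0.451, 0.545, -0.45]
contact_force: [-0.4, 0.1, -0.1]
grip_width: 1.002
```

Run:
```python
from h import *
rel(); views('v18')
```

```text
stand rel mm: right 13.8 lat 3.6 z 115.3 yaw y -10.811078947664592 F [-0.40124892  0.1058165  -0.08166569] F.r -0.02875564996050041 1.0021249323920525 18.7333
```

View pics/v18_w.png

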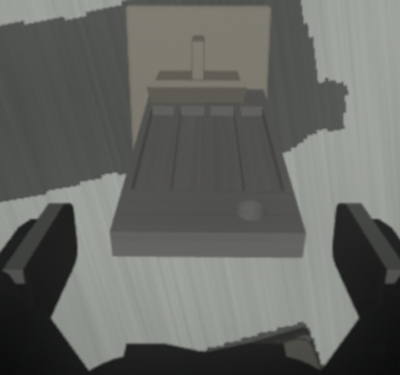

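Call:
step_arm:
  rows:
    - [1,[0,0,0],0]
    - [1,[0,0,0],0]
    - [1,[0,0,0],0]
    - [1,[0,0,0],0]
    - [1,[0,0,0],0]
  squeeze: 30

```text
t: 19.3
tool_pos: [0.5545, 0.1096, 0.1165]
orientation: [0.545, 0.45, -0.545, 0.451]
contact_force: [-1.5, -0.3, 3.4]
grip_width: 0.691
```

Run:
```python
from h import *
rel(); views('v19')
```

```text
stand rel mm: right 13.8 lat 4.6 z 116.5 yaw y -10.835503006813015 F [-1.4773478 -0.3421183  3.4018791] F.r 0.6128858222599252 0.690786556994869 19.3
```

View pics/v19_w.png

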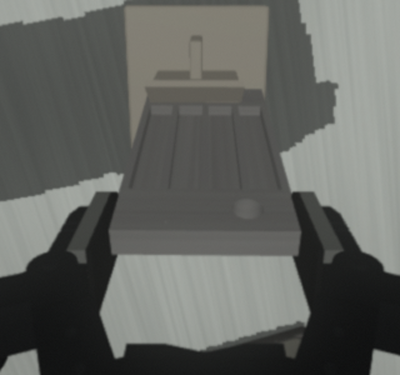

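Call:
step_arm:
  rows:
    - [1,[-0.08,0,0],0]
    - [1,[-0.12,0,0],0]
    - [1,[-0.12,0,0],0]
    - [1,[-0.02,0,0.065],0]
    - [1,[0,0,0.065],0]
    - [1,[0.015,0,0.07],0]
    - [1,[0.02,0,0.07],0]
    - [1,[0,0,0],0]

```text
t: 20.12
tool_pos: [0.5479, 0.0762, 0.1519]
orientation: [-0.545, -0.45, 0.546, -0.45]
contact_force: [1.1, 1.7, 1.4]
grip_width: 0.695
```

Run:
```python
from h import *
rel(); views('v20')
```

```text
stand rel mm: right 47.9 lat 4.4 z 151.9 yaw y -10.957609112511758 F [1.09042185 1.73313915 1.35626232] F.r -1.906765172143252 0.6945072171890566 20.1167
```

View pics/v20_w.png

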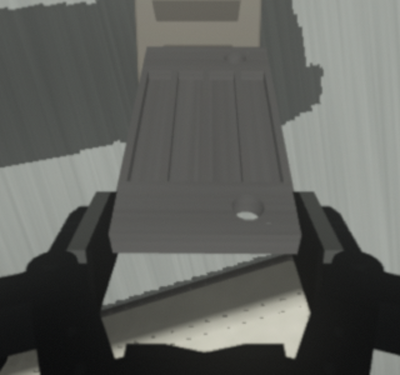

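View pics/v20.png

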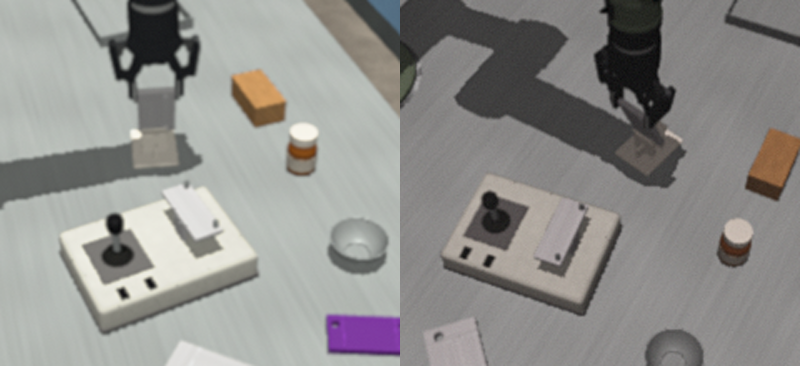

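Call:
step_arm:
  rows:
    - [1,[0.025,0,0.067],0]
    - [1,[0.025,0,0.06],0]
    - [1,[0.05,0,0.083],0]
    - [1,[0.067,0,0.083],0]
    - [1,[0.067,0,0.067],0]
    - [1,[0.083,0,0.067],0]
    - [1,[0,0,0],0]

```text
t: 20.85
tool_pos: [0.537, 0.0254, 0.1124]
orientation: [-0.544, -0.45, 0.547, -0.449]
contact_force: [0.0, 0.3, 1.1]
grip_width: 0.689
```

Run:
```python
from h import *
rel(); views('v21')
```

```text
stand rel mm: right 99.8 lat 3.1 z 112.4 yaw y -10.988927646093494 F [0.01432336 0.26641513 1.13383846] F.r -0.2643801157856733 0.6885691134727708 20.85
```

View pics/v21_w.png

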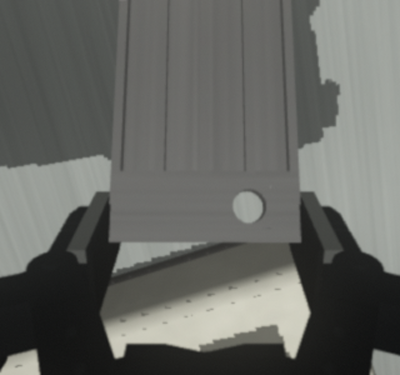

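View pics/v21.png

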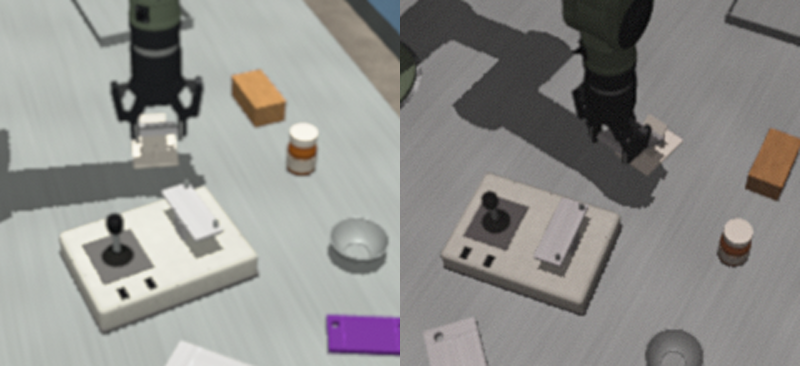

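The grooved face is coming up with almost no force. I'll finish the swing to about 13° short of level, then lift, move back over the stand, and lower onto both lips to level it.

Call:
step_arm:
  rows:
    - [1,[0.083,0,0.05],0]
    - [1,[0.1,0,0.033],0]
    - [1,[0.05,0,0.01],0]
    - [1,[0,0,0],0]
    - [1,[-0.1,0,0],0]
    - [1,[-0.12,0,-0.02],0]
    - [1,[0,0,-0.15],0]
    - [1,[0,0,-0.15],0]
    - [1,[0,0,-0.12],0]
    - [1,[0,0,-0.04],0]
    - [1,[0,0,0],0]

```text
t: 21.92
tool_pos: [0.547, 0.0742, 0.1129]
orientation: [-0.544, -0.451, 0.545, -0.451]
contact_force: [0.5, -0.1, -1.2]
grip_width: 0.693
```

Run:
```python
from h import *
rel(); views('v22'); snap('wrist','w22')
```

```text
stand rel mm: right 49.9 lat 3.8 z 112.9 yaw y -10.691921458847117 F [ 0.48128219 -0.14724194 -1.20389276] F.r 0.054450587021939154 0.6930374163257985 21.9167
```

View pics/w22.png

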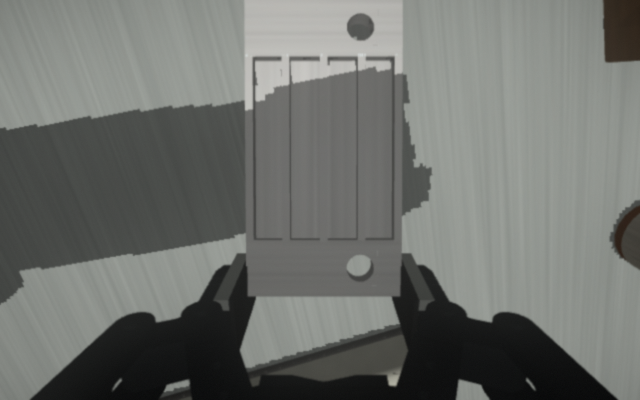

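View pics/v22.png

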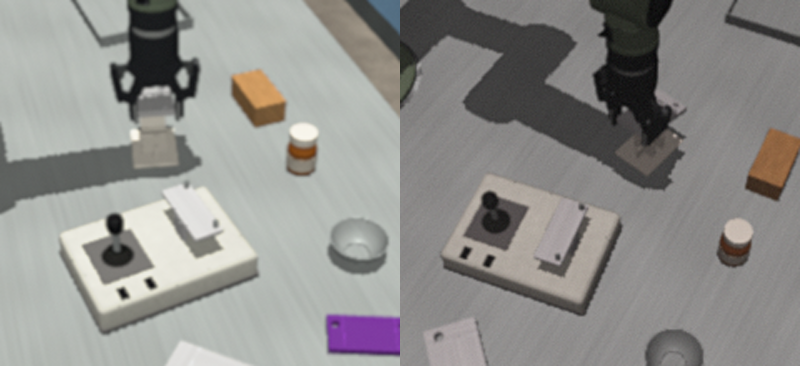

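The plate is nearly level with the grooved face up; holes are at (359,266) and (360,27). I'll fit its pose before lowering it.

```bash
cat >> h.py <<'E'
def Wp(v,X,y0):
    ty=np.array([np.cos(y0+v[4]),np.sin(y0+v[4]),0]); tz=np.array([ty[1],-ty[0],0]); up=np.array([0,0,1.])
    ex=up*np.cos(v[3])+tz*np.sin(v[3]); ey=-ty; ez=np.cross(ex,ey)
    return v[:3]+X[:,:1]*ex+X[:,1:2]*ey+X[:,2:]*ez
def fit3(w,pts,v0,fixz=None):
    p,M=tool(); y0=np.arctan2(M[1,1],M[0,1]); X=np.array([q[0] for q in pts],float);U=np.array([q[1] for q in pts],float)
    f=lambda v:np.r_[(proj(w,Wp(v,X,y0))-U).ravel(),0 if fixz is None else (v[2]-fixz)*3000]
    r=least_squares(f,v0,x_scale=[.01,.01,.01,.1,.1]); v=r.x
    print('centre',v[:3],'phi',np.degrees(v[3]),'dyaw',np.degrees(v[4]),'res',f(v).round(1)); 
    print(' centre in tool mm',M.T@(v[:3]-p)*1e3); return v
def hole(w,u,v,hw=15,dark=False):
    g=cv2.cvtColor(w['img'],cv2.COLOR_RGB2GRAY).astype(float); u0,v0=int(u)-hw,int(v)-hw; q=g[v0:v0+2*hw+1,u0:u0+2*hw+1]
    med=np.median(q); d=np.abs(q-med); m=(d>d.max()*.4).astype(np.uint8)
    n,l,s_,c=cv2.connectedComponentsWithStats(m); k=1+np.argmin([np.hypot(*(c[i]-hw))-0*s_[i,4] if s_[i,4]>20 else 99 for i in range(1,n)])
    return c[k]+[u0,v0],s_[k]
E
python3 - <<'E'
from h import *
w=snap('wrist')
g=cv2.cvtColor(w['img'],cv2.COLOR_RGB2BGR)
cv2.imwrite('pics/w22c.png',np.hstack([cv2.resize(cv2.convertScaleAbs(x,alpha=1.5),None,fx=3.5,fy=3.5,interpolation=cv2.INTER_CUBIC) for x in (g[0:80,230:430],)]+[]))
cv2.imwrite('pics/w22d.png',cv2.resize(cv2.convertScaleAbs(g[225:310,230:430],alpha=1.5),None,fx=3.5,fy=3.5,interpolation=cv2.INTER_CUBIC))
E
```

```text
(no output)
```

View pics/w22c.png

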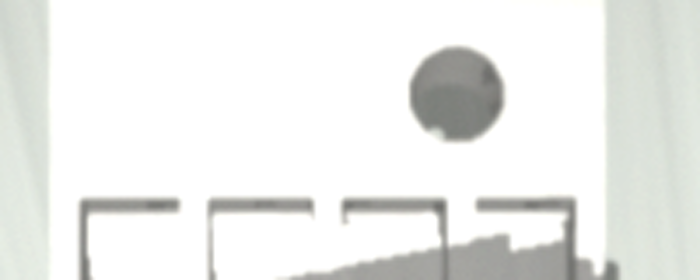

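View pics/w22d.png

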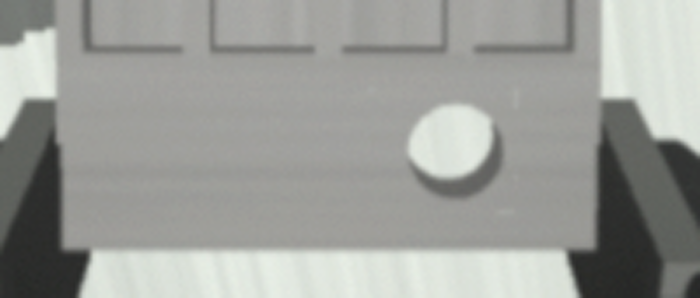

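Run:
```python
from h import *
w=snap('wrist'); rel()
c=lambda x,y,o=0:(230+x/3.5-.4,o+y/3.5-.4)
z=-.005
pts=[((-.046,-.014,z),c(457,94)),((.046,-.014,z),c(455,150,225)),((.058,.03,z),c(63,248,225)),((.058,-.03,z),c(596,248,225))]
v=fit3(w,pts,[.55,.12,.1,1.5,0])
```

```text
stand rel mm: right 51.7 lat 4.3 z 113.0 yaw y -10.885945791402083 F [-0.5508168   0.10982023 -2.02082979] F.r -0.004662237469649803 0.6926086671716765 22.2167
centre [0.55632583 0.12359998 0.09468971] phi 75.48282381507352 dyaw 0.10455311973835342 res [ 0.2 -0.  -0.3 -1.3  0.3  0.7 -0.3  0.6  0. ]
 centre in tool mm [ 18.32737877  -0.64003238 -52.02155778]
```

Call:
step_arm:
  rows:
    - [1,[0.08,0,0],0]
    - [1,[0.1,0,0],0]
    - [1,[0.08,0,0],0]
    - [1,[0.05,0,0],0]
    - [1,[0.04,0,0],0]
    - [1,[0.02,0,0],0]
    - [1,[0.02,0,0],0]
    - [1,[0,0,0],0]

```text
t: 22.88
tool_pos: [0.5475, 0.0728, 0.0663]
orientation: [-0.545, -0.45, 0.545, -0.451]
contact_force: [-0.9, -2.4, 3.2]
grip_width: 0.693
```

Run:
```python
from h import *
rel(); w=snap('wrist','w23')
```

```text
stand rel mm: right 51.3 lat 4.6 z 66.3 yaw y -10.84843354625752 F [-0.90537444 -2.420213    3.19966171] F.r 2.5469946246261412 0.6933017125057713 22.8833
```

View pics/w23.png

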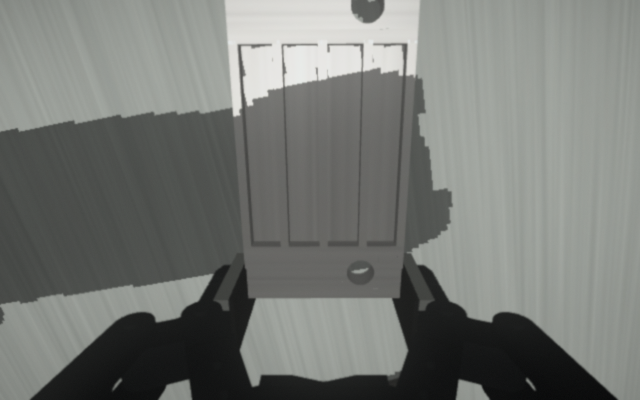

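Run:
```python
from h import *
w=snap('wrist'); rel()
g=cv2.cvtColor(w['img'],cv2.COLOR_RGB2BGR)
cv2.imwrite('pics/w23c.png',np.vstack([cv2.resize(cv2.convertScaleAbs(x,alpha=1.3),None,fx=3.5,fy=3.5,interpolation=cv2.INTER_CUBIC) for x in (g[0:60,220:430],g[235:310,220:430])]))
```

```text
stand rel mm: right 51.0 lat 4.5 z 66.6 yaw y -10.831402763830612 F [-0.38656083 -2.85085286  3.66264769] F.r 2.8727906992803356 0.6938841682083704 22.9833
```

View pics/w23c.png

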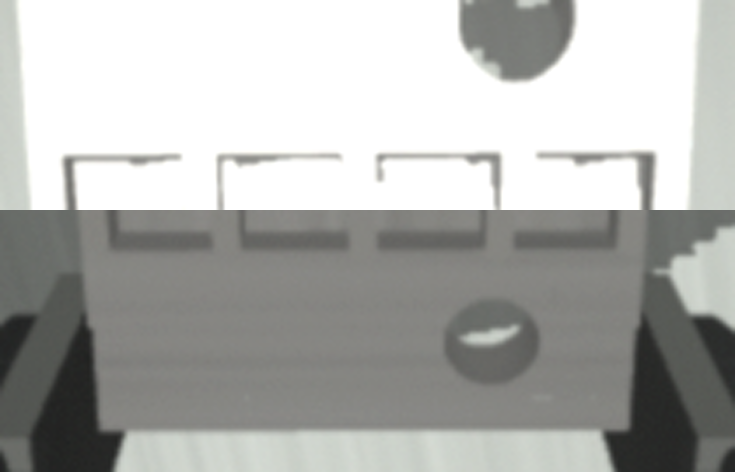

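Run:
```python
from h import *
w=snap('wrist')
c=lambda x,y,o=0:(220+x/3.5-.4,o+y/3.5-.4)
z=-.005
pts=[((-.046,-.014,z),c(517,24)),((.046,-.014,z),c(491.5,132,235)),((.058,.03,z),c(98,220,235)),((.058,-.03,z),c(631,220,235))]
v=fit3(w,pts,[.55,.12,.06,1.5,0])
print([ (x,Wp(v,np.array([[x,0,0.]]),np.arctan2(tool()[1][1,1],tool()[1][0,1]))[0].round(4)) for x in (.058,.05,-.058)])
```

```text
centre [0.55693302 0.12626472 0.06212561] phi 89.58463624256329 dyaw 0.2548102971649422 res [ 0.3 -0.1 -0.2 -1.2  0.5  1.  -0.6  0.4  0. ]
 centre in tool mm [  4.52128399  -0.76394217 -54.01357416]
[(0.058, array([0.5463, 0.0693, 0.0625])), (0.05, array([0.5478, 0.0771, 0.0625])), (-0.058, array([0.5676, 0.1833, 0.0617]))]
```

The plate rests level on both lips (phi 89.6°, centre z 0.062), grooved face up and centred within 3 mm. I'll release it there and regrip at its middle for a balanced seating.

Call:
step_arm:
  rows:
    - [-1,[0,0,0],0]
    - [-1,[0,0,0],0]
    - [-1,[0,0,0],0]
    - [-1,[0,0,0],0]
    - [-1,[0,0,0],0]

```text
t: 23.45
tool_pos: [0.5473, 0.0733, 0.0663]
orientation: [0.545, 0.451, -0.545, 0.451]
contact_force: [-0.2, -0.8, 0.0]
grip_width: 0.998
```

Call:
step_arm:
  rows:
    - [-1,[0,-0.002,-0.1],0]
    - [-1,[0,-0.002,-0.12],0]
    - [-1,[0,-0.002,-0.12],0]
    - [-1,[0.015,0,-0.09],0]
    - [-1,[0,0,0],0]
    - [-1,[0,0,0],0]

```text
t: 23.95
tool_pos: [0.5561, 0.1246, 0.0642]
orientation: [-0.544, -0.451, 0.545, -0.451]
contact_force: [0.1, 0.4, 0.7]
grip_width: 0.998
```

Run:
```python
from h import *
rel(); w=snap('wrist','w24'); views('v24')
```

```text
stand rel mm: right -1.3 lat 3.3 z 64.2 yaw y -10.74477150601605 F [0.11745041 0.42184269 0.73832826] F.r -0.43637871145779505 0.9984407916908388 23.95
```

View pics/w24.png

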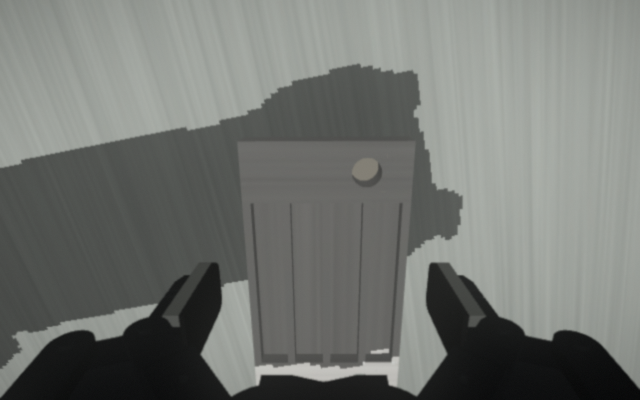

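View pics/v24.png

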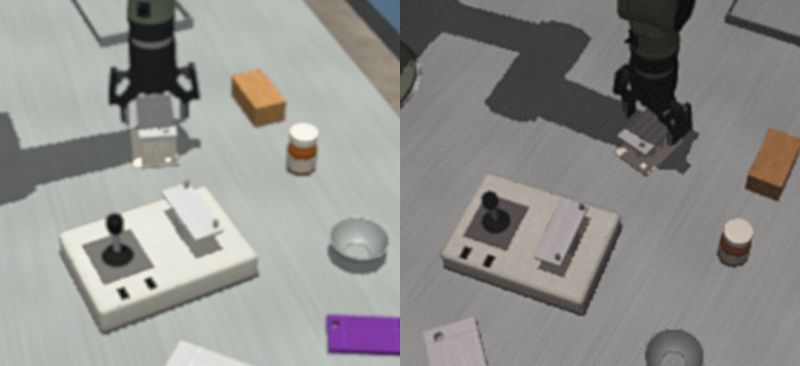

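Stable on the stand, and the fingers straddle its middle. I'll close at 50 N and lift.

Call:
step_arm:
  rows:
    - [1,[0,0,0],0]
    - [1,[0,0,0],0]
    - [1,[0,0,0],0]
    - [1,[0,0,0],0]
    - [1,[0,0,0],0]
    - [1,[0,0,0],0]
  squeeze: 50

```text
t: 24.65
tool_pos: [0.5564, 0.1235, 0.0648]
orientation: [-0.545, -0.45, 0.545, -0.451]
contact_force: [-2.0, -1.4, 5.2]
grip_width: 0.69
```

Call:
step_arm:
  rows:
    - [1,[-0.1,0,0],0]
    - [1,[-0.2,0,0],0]
    - [1,[-0.25,0,0],0]
    - [1,[-0.25,0,0],0]
    - [1,[0,0,0],0]
    - [1,[0,0,0],0]

```text
t: 25.15
tool_pos: [0.5576, 0.1242, 0.1619]
orientation: [0.546, 0.45, -0.544, 0.451]
contact_force: [-0.5, 1.1, -2.0]
grip_width: 0.686
```

Run:
```python
from h import *
rel(); w=snap('wrist','w25')
y=1.7302; C=np.array([.5411,-.1333])
plan([*C,.16],[np.sin(y),-np.cos(y)])
```

```text
stand rel mm: right -1.2 lat 4.9 z 161.9 yaw y -10.82142718883195 F [-0.46004387  1.09013105 -2.03043643] F.r -0.9846182045553584 0.6855844467117356 25.15
shift tool mm [1.99922949e-01 3.34169008e+01 2.55634894e+02] norm [1.66602458e-03 2.78474173e-01 2.13029079e+00] rows>= 6.182490857473862
 twist deg -19.95855862700437 norm -0.33264264378340613 rows>= 2.7875081881291015 shift after twist norm [ 1.66602458e-03 -4.65405332e-01  2.09739948e+00]
 twist deg 160.04144137299565 norm 2.667357356216594 rows>= 22.352156616340174 shift after twist norm [ 1.66602458e-03  4.65405332e-01 -2.09739948e+00]
```

View pics/w25.png

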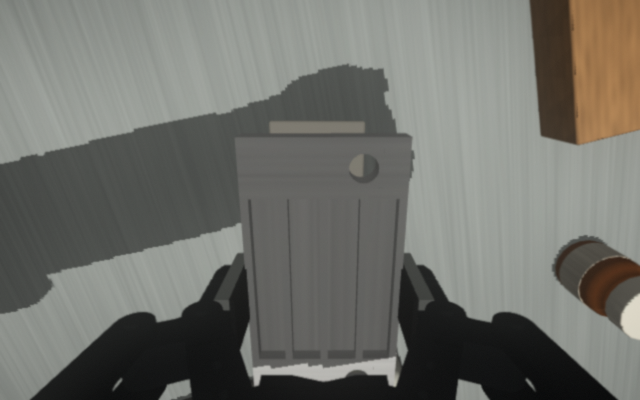

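Run:
```python
from h import *
w=snap('wrist')
g=cv2.cvtColor(w['img'],cv2.COLOR_RGB2BGR)
cv2.imwrite('pics/w25c.png',np.vstack([cv2.resize(cv2.convertScaleAbs(x,alpha=1.5),None,fx=3.5,fy=3.5,interpolation=cv2.INTER_CUBIC) for x in (g[115:215,220:430],g[335:370,220:430])]))
```

```text
(no output)
```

View pics/w25c.png

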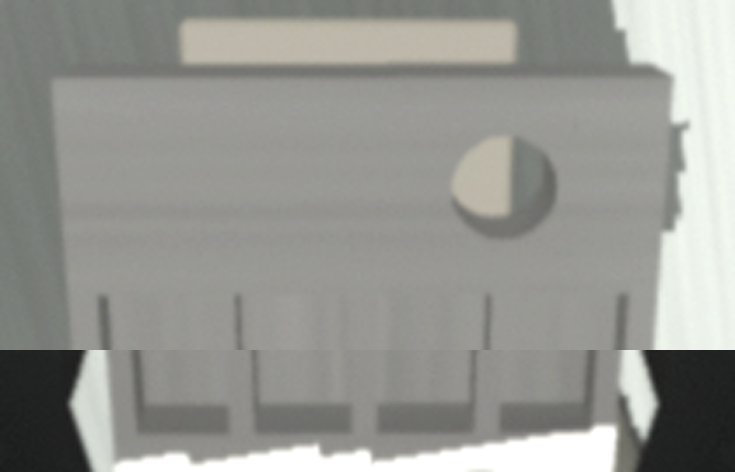

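Run:
```python
from h import *
w=snap('wrist')
c=lambda x,y,o=0:(220+x/3.5-.4,o+y/3.5-.4)
z=-.005; q=.0269
pts=[((-.058,.03,z),c(53,78,115)),((-.058,-.03,z),c(672,78,115)),((-.046,-.014,z),c(503.5,187,115)),((-.036,q,z),c(99,294,115)),((-.036,-q,z),c(628,294,115)),((.036,q,z),c(133,84,335)),((.036,-q,z),c(592,84,335))]
v=fit3(w,pts,[.55,.12,.16,1.5,0])
```

```text
centre [0.55529877 0.1264475  0.15591679] phi 90.68502459607498 dyaw 0.07971677561683262 res [-0.4 -0.8  0.4 -0.9 -0.   2.5  0.  -0.8 -0.5 -0.9  2.2  0.5 -1.7  0.5
  0. ]
 centre in tool mm [ 2.93314904 -0.28097058 -2.56328832]
```

The plate is level (0.7°) and its centre is 2.6 mm left of the TCP. I'll carry it above the deck.

Call:
step_arm:
  rows:
    - [1,[0,0.042,0.25],0]
    - [1,[0,0.042,0.307],0]
    - [1,[0,0.042,0.307],0]
    - [1,[0,0.042,0.307],0]
    - [1,[0,0.042,0.307],0]
    - [1,[0,0.042,0.307],0]
    - [1,[0,0.043,0.25],0]
    - [1,[0,0,0.112],-0.111]
    - [1,[0,0,0],-0.111]
    - [1,[0,0,0],-0.111]
    - [1,[0,0,0],0]
    - [1,[0,0,0],0]

```text
t: 26.3
tool_pos: [0.5418, -0.1355, 0.159]
orientation: [0.459, 0.538, -0.46, 0.537]
contact_force: [0.2, -0.4, -2.5]
grip_width: 0.69
```

```bash
cat >> h.py <<'E'
Y=1.7302; AX=np.array([np.cos(Y),np.sin(Y)]); AY=np.array([-AX[1],AX[0]]); C0=np.array([.5411,-.1333])
def relm():
    p,M=tool(); s=robot.state(); print('deck rel mm: x %.1f y %.1f z %.1f'%((p[:2]-C0)@AX*1e3,(p[:2]-C0)@AY*1e3,p[2]*1e3),'yaw err deg %.2f'%(np.degrees(np.arctan2(M[1,1],M[0,1]))-np.degrees(Y-np.pi/2)),'F',s['contact_force'],s['grip_width'],s['t'])
E
python3 - <<'E'
from h import *
relm(); plan([.5427,-.1357,.16],[np.sin(Y),-np.cos(Y)])
w=snap('wrist','w26'); views('v26')
E
```

```text
deck rel mm: x -2.3 y -0.3 z 159.0 yaw err deg -0.17 F [ 0.22487057 -0.37175368 -2.52503642] 0.6903741715830115 26.3
shift tool mm [-0.95509757  0.89505373  0.32251317] norm [-0.00795915  0.00745878  0.00268761] rows>= 0.03232830310990447
 twist deg -0.16765775406002933 norm -0.002794295901000489 rows>= 0.023415887438551584 shift after twist norm [-0.00795915  0.00745088  0.00270942]
 twist deg 179.83234224594 norm 2.997205704099 rows>= 25.116248917030724 shift after twist norm [-0.00795915 -0.00745088 -0.00270942]
```

View pics/w26.png

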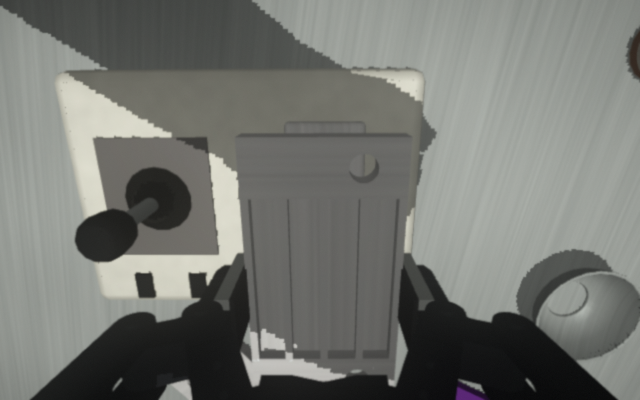

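View pics/v26.png

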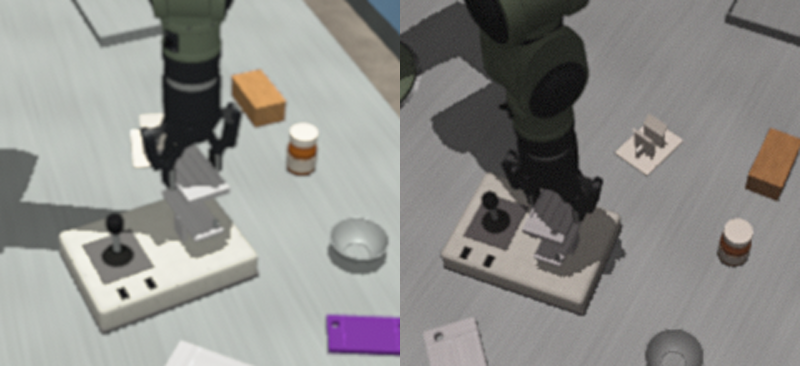

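Run:
```python
from h import *
w=snap('wrist'); relm()
g=cv2.cvtColor(w['img'],cv2.COLOR_RGB2BGR)
cv2.imwrite('pics/w26c.png',cv2.resize(cv2.convertScaleAbs(g[110:210,220:430],alpha=1.7),None,fx=3.5,fy=3.5,interpolation=cv2.INTER_CUBIC))
D=lambda x,y,z:[*(C0+x*AX+y*AY),z]
q=proj(w,[D(.056,.022,.09),D(.056,-.022,.09),D(.046,-.014,.104)]); print(q.round(1),((q-[220,110])*3.5).round(0))
```

```text
deck rel mm: x -2.3 y -1.2 z 160.3 yaw err deg -0.01 F [-0.52294378 -0.11097855 -1.51624661] 0.6888167792709421 26.55
[[281.8 120.8]
 [364.3 120.8]
 [350.8 143.9]] [[216.  38.]
 [505.  38.]
 [458. 118.]]
```

View pics/w26c.png

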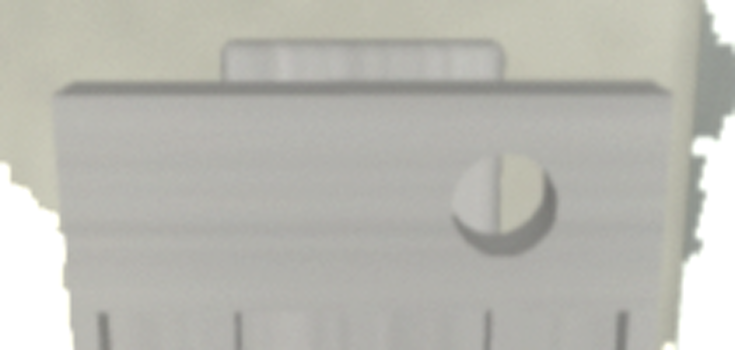

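Call:
step_arm:
  rows:
    - [1,[0.1,-0.003,0.004],0]
    - [1,[0.12,0,0],0]
    - [1,[0.1,0,0],0]
    - [1,[0.05,0,0],0]
    - [1,[0,0,0],0]
    - [1,[0,0,0],0]
    - [1,[0,0,0],0]

```text
t: 27.13
tool_pos: [0.543, -0.1364, 0.1168]
orientation: [0.459, 0.538, -0.458, 0.539]
contact_force: [0.4, 0.4, -1.2]
grip_width: 0.689
```

Run:
```python
from h import *
w=snap('wrist'); relm()
g=cv2.cvtColor(w['img'],cv2.COLOR_RGB2BGR)
cv2.imwrite('pics/w27c.png',cv2.resize(cv2.convertScaleAbs(g[110:210,220:430],alpha=1.7),None,fx=3.5,fy=3.5,interpolation=cv2.INTER_CUBIC))
D=lambda x,y,z:[*(C0+x*AX+y*AY),z]
q=proj(w,[D(.056,.022,.09),D(.056,-.022,.09),D(.046,-.014,.104)]); print(q.round(1),((q-[220,110])*3.5).round(0))
a=cv2.cvtColor(snap('side')['img'],cv2.COLOR_RGB2BGR)[180:280,240:340];b=cv2.cvtColor(snap('scene')['img'],cv2.COLOR_RGB2BGR)[150:250,220:320]
cv2.imwrite('pics/v27.png',np.hstack([cv2.resize(x,None,fx=4,fy=4,interpolation=cv2.INTER_CUBIC) for x in(a,b)]))
```

```text
deck rel mm: x -3.5 y -1.4 z 117.0 yaw err deg 0.01 F [-0.03337319  0.81243584 -1.01877095] 0.6871896261465948 27.1833
[[269.4 128.8]
 [375.1 128.9]
 [358.3 159.5]] [[173.  66.]
 [543.  66.]
 [484. 173.]]
```

View pics/w27c.png

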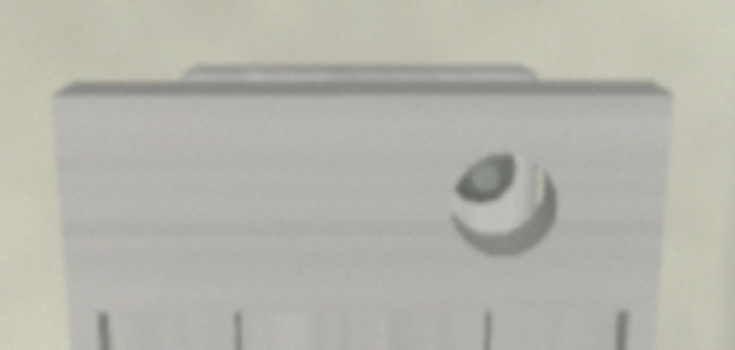

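View pics/v27.png

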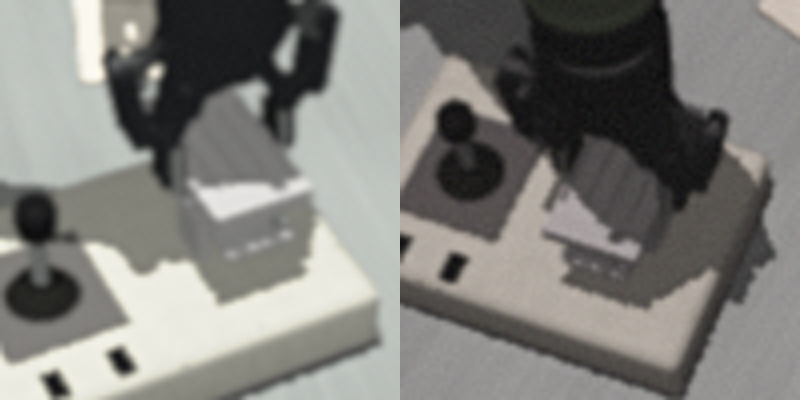

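The pin tip is visible inside the hole at about (359,161) in the full image. I'll compare the hole axis with the pin tip.

Run:
```python
from h import *
w=snap('wrist'); relm(); p,M=tool()
c=lambda x,y:(220+x/3.5-.4,110+y/3.5-.4)
h=onz(w,[c(504,204)],p[2]-.0029+.005)[0]; t=onz(w,[c(486,179)],.104)[0]
for n,q in (('hole_b',h),('pin',t)): print(n,q,'deck',((q[:2]-C0)@AX*1e3).round(2),((q[:2]-C0)@AY*1e3).round(2))
# other calibration: prediction of plate from fit in tool frame
pc=p+M@np.array([.0029,-.0003,-.0026]); print('plate centre deck',(pc[:2]-C0)@AX*1e3,(pc[:2]-C0)@AY*1e3)
```

```text
deck rel mm: x -3.4 y -1.2 z 116.8 yaw err deg 0.01 F [-0.19598132 -0.53991604 -2.07632028] 0.6878460864596432 27.3333
hole_b [ 0.54803342 -0.08549828  0.11888307] deck 46.1 -14.43
pin [ 0.54778651 -0.08623096  0.104     ] deck 45.41 -14.07
plate centre deck -0.8243098651967671 -0.8916165627815839
```

The hole axis is 0.7 mm left and 0.4 mm beyond the pin, well within the lead-in. I'll correct by that and lower it slowly.

Call:
step_arm:
  rows:
    - [1,[0.02,-0.003,0.006],0]
    - [1,[0.03,0,0],0]
    - [1,[0.03,0,0],0]
    - [1,[0.03,0,0],0]
    - [1,[0.025,0,0],0]
    - [1,[0,0,0],0]
    - [1,[0,0,0],0]

```text
t: 27.92
tool_pos: [0.5419, -0.137, 0.0995]
orientation: [0.458, 0.539, -0.459, 0.538]
contact_force: [-0.1, -0.1, -1.3]
grip_width: 0.693
```

Run:
```python
from h import *
w=snap('wrist'); relm()
g=cv2.cvtColor(w['img'],cv2.COLOR_RGB2BGR)
cv2.imwrite('pics/w28c.png',cv2.resize(cv2.convertScaleAbs(g[110:210,220:430],alpha=1.7),None,fx=3.5,fy=3.5,interpolation=cv2.INTER_CUBIC))
a=cv2.cvtColor(snap('side')['img'],cv2.COLOR_RGB2BGR)[180:280,240:340];b=cv2.cvtColor(snap('scene')['img'],cv2.COLOR_RGB2BGR)[150:250,220:320]
cv2.imwrite('pics/v28.png',np.hstack([cv2.resize(x,None,fx=4,fy=4,interpolation=cv2.INTER_CUBIC) for x in(a,b)]))
```

```text
deck rel mm: x -3.8 y -0.4 z 99.8 yaw err deg 0.02 F [ 0.31698059 -0.75252875 -1.5492957 ] 0.6866073550776938 27.9667
```

View pics/w28c.png

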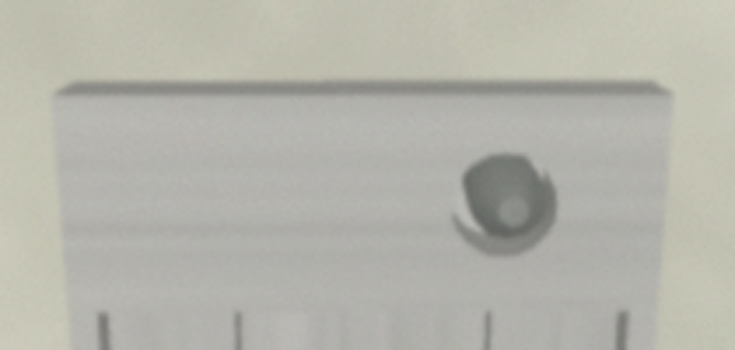

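View pics/v28.png

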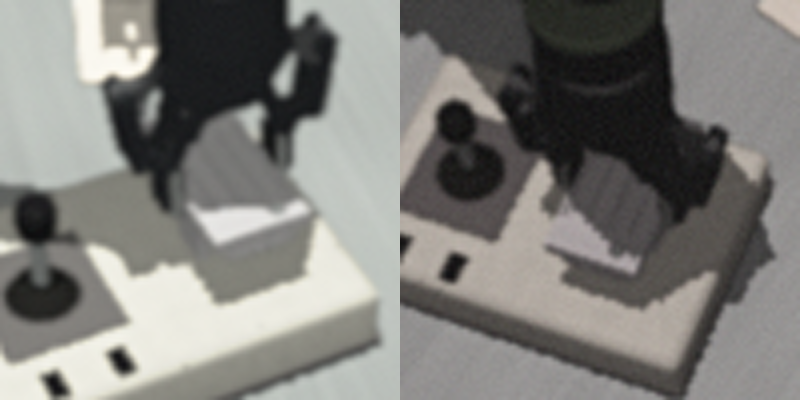

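The pin is in the hole, concentric, with no contact force, and the plate is about 2 mm above home. I'll lower the last bit until it touches.

Call:
step_arm:
  rows:
    - [1,[0.01,0,0],0]
    - [1,[0.01,0,0],0]
    - [1,[0.01,0,0],0]
    - [1,[0,0,0],0]
    - [1,[0,0,0],0]

```text
t: 28.48
tool_pos: [0.5423, -0.1371, 0.097]
orientation: [0.459, 0.538, -0.458, 0.539]
contact_force: [-2.1, 0.9, 5.3]
grip_width: 0.689
```

Run:
```python
from h import *
relm()
```

```text
deck rel mm: x -4.0 y -0.6 z 97.0 yaw err deg 0.02 F [-2.10080189  0.91537132  5.28441122] 0.6890800699330488 28.4833
```

Contact is 7 N at the expected height. I'll release, rise and inspect.

Call:
step_arm:
  rows:
    - [-1,[0,0,0],0]
    - [-1,[0,0,0],0]
    - [-1,[0,0,0],0]
    - [-1,[0,0,0],0]
    - [-1,[0,0,0],0]
    - [-1,[-0.15,0,0],0]
    - [-1,[-0.3,0,0],0]
    - [-1,[-0.3,0,-0.2],0]
    - [-1,[-0.1,0,-0.25],0]
    - [-1,[0,0,0],0]
    - [-1,[0,0,0],0]

```text
t: 29.4
tool_pos: [0.5341, -0.0838, 0.198]
orientation: [0.458, 0.538, -0.458, 0.539]
contact_force: [-0.9, -0.0, -0.4]
grip_width: 1.001
```

Run:
```python
from h import *
relm(); w=snap('wrist','w29')
a=cv2.cvtColor(snap('side')['img'],cv2.COLOR_RGB2BGR)[180:280,240:340];b=cv2.cvtColor(snap('scene')['img'],cv2.COLOR_RGB2BGR)[150:250,220:320]
cv2.imwrite('pics/v29.png',np.hstack([cv2.resize(x,None,fx=4,fy=4,interpolation=cv2.INTER_CUBIC) for x in(a,b)]))
```

```text
deck rel mm: x 50.0 y -1.0 z 198.0 yaw err deg 0.14 F [-0.91079636 -0.02277665 -0.38732981] 1.000549556344307 29.4
```

View pics/w29.png

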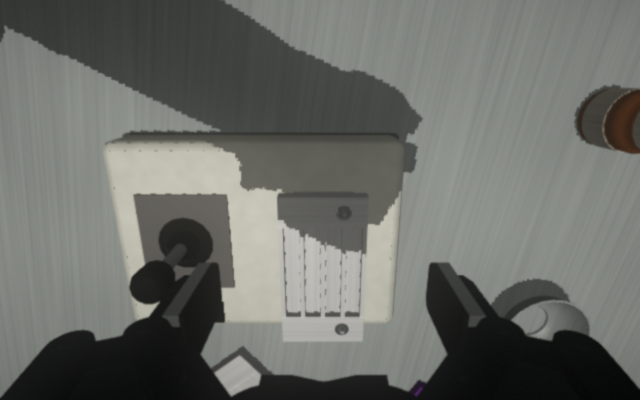

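View pics/v29.png

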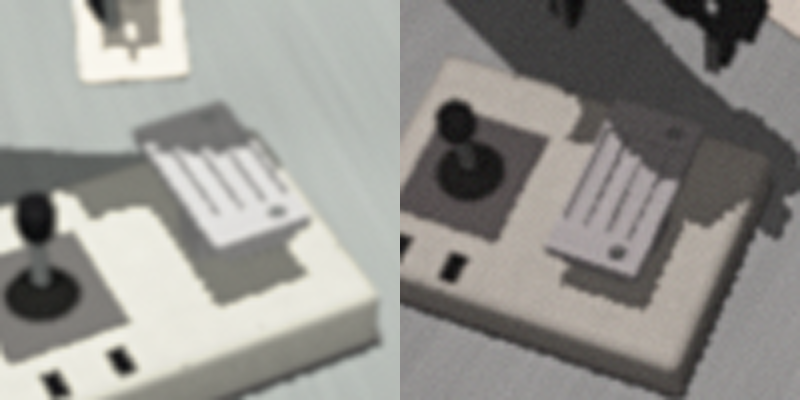

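Both pins show in the holes, with the grooved face up. I'll check flatness numerically with an enlarged crop.

Run:
```python
from h import *
w=snap('wrist')
g=cv2.cvtColor(w['img'],cv2.COLOR_RGB2BGR)
cv2.imwrite('pics/w29c.png',cv2.resize(g[180:350,265:385],None,fx=3.5,fy=3.5,interpolation=cv2.INTER_CUBIC))
def D(x,y,z): return [*(C0+x*AX+y*AY),z]
q=proj(w,[D(s*.058,t*.03,.1) for s in(1,-1) for t in (1,-1)]+[D(.046,-.014,.1),D(-.046,-.014,.1),D(.046,-.014,.104),D(-.046,-.014,.104)]); print(((q-[265,180]+.4)*3.5).round(0))
```

```text
[[ 48.  51.]
 [375.  51.]
 [ 70. 570.]
 [351. 571.]
 [286. 112.]
 [277. 524.]
 [288. 120.]
 [278. 536.]]
```

View pics/w29c.png

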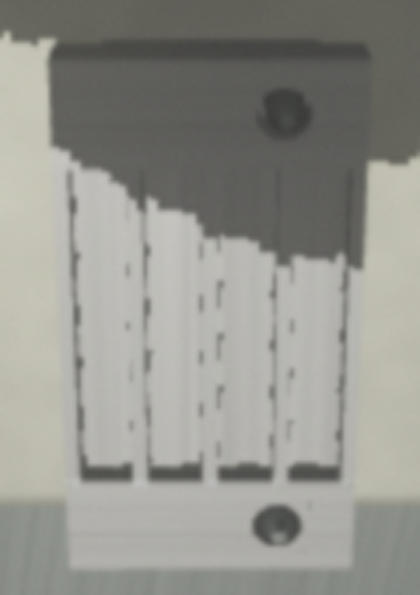

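Run:
```python
from h import *
out=[]
for n,(x,y) in (('side',(260,190)),('scene',(245,165))):
    a=cv2.imread(f'pics/{n}0.png')[y:y+70,x:x+65]; b=cv2.cvtColor(snap(n)['img'],cv2.COLOR_RGB2BGR)[y:y+70,x:x+65]
    out.append(np.hstack([cv2.resize(q,None,fx=4,fy=4,interpolation=cv2.INTER_CUBIC) for q in (a,b)]))
cv2.imwrite('pics/cmp.png',np.vstack(out))
```

```text
(no output)
```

View pics/cmp.png

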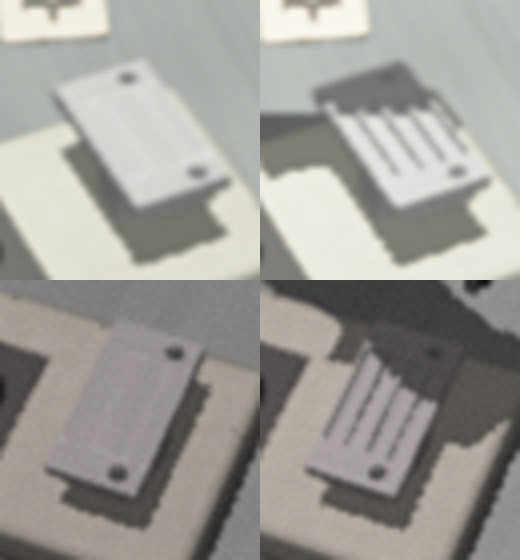

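The plate occupies the same pixels as at the start in both fixed cameras, so it is seated. Next is the jog stick; I'll locate the knob with the networks and the calibration.

Run:
```python
from h import *
K=np.array([*(C0+.115*AY),.108]); print('pred knob',K)
O=[];Dd=[]
for n in ('scene','side','wrist'):
    w=snap(n); print(n,'pred px',proj(w,K).round(1))
    for r in models.outline_of(w,'stick_knob')[:3]:
        x,y,ww,h=r['rect']; print('   ',r['rect'],round(r['confidence'],2),'centre',x+ww/2,y+h/2)
plan([*(C0+.115*AY-.048*AX),.16],None)
```

```text
pred knob [ 0.42755796 -0.15155389  0.108     ]
scene pred px [[232.9 181. ]]
    [311.2, 124.5, 34.1, 43.2] 0.62 centre 328.25 146.1
side pred px [[247.8 234.9]]
    [245.4, 227.5, 10.5, 25.3] 0.6 centre 250.65 240.15
wrist pred px [[154.4 279.2]]
    [130.6, 242.7, 55.4, 62.7] 0.71 centre 158.29999999999998 274.05
shift tool mm [  36.78772432 -115.30160567   97.03471731] norm [ 0.30656437 -0.96084671  0.80862264] rows>= 3.720006022714315
```

Call:
step_arm:
  rows:
    - [1,[0,-0.192,0.162],0]
    - [1,[0,-0.192,0.162],0]
    - [1,[0,-0.192,0.162],0]
    - [1,[0,-0.192,0.162],0]
    - [1,[0,-0.192,0.162],0]
    - [1,[0.2,0,0],0]
    - [1,[0.2,0,0],0]
    - [1,[0.17,0,0],0]
    - [1,[0.1,0,0],0]
    - [1,[0,0,0],0]
    - [1,[0,0,0],0]

```text
t: 30.92
tool_pos: [0.4351, -0.1988, 0.1164]
orientation: [0.459, 0.539, -0.459, 0.538]
contact_force: [0.9, 0.1, 0.6]
grip_width: -0.005
```

Run:
```python
from h import *
relm(); views('v30',(200,170,340,300),(180,140,320,270)); snap('wrist','w30')
```

```text
deck rel mm: x -47.8 y 115.1 z 116.4 yaw err deg 0.01 F [0.93268912 0.13049253 0.55678547] -0.004657519499023799 30.9167
```

View pics/v30.png

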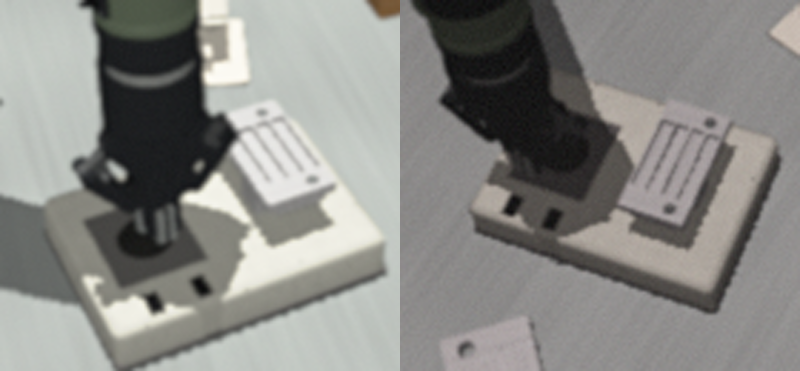

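View pics/w30.png

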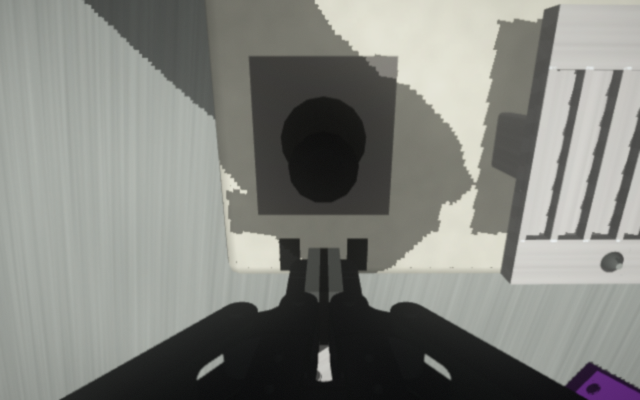

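The closed fingers line up with the knob (column 323). I'll push left to near the stop, then check while holding.

Call:
step_arm:
  rows:
    - [1,[0,0,-0.1],0]
    - [1,[0,0,-0.08],0]
    - [1,[0,0,-0.06],0]
    - [1,[0,0,-0.05],0]
    - [1,[0,0,-0.04],0]
    - [1,[0,0,-0.037],0]
    - [1,[0,0,0],0]
    - [1,[0,0,0],0]
    - [1,[0,0,0],0]

```text
t: 31.87
tool_pos: [0.4288, -0.1559, 0.1167]
orientation: [0.459, 0.538, -0.459, 0.539]
contact_force: [0.5, -2.8, 1.1]
grip_width: -0.0
```

Run:
```python
from h import *
relm(); views('v31',(200,170,340,300),(180,140,320,270)); snap('wrist','w31'); F=np.array(robot.state()['contact_force']); print('F deck x,y',F[:2]@AX,F[:2]@AY)
```

```text
deck rel mm: x -4.4 y 114.5 z 116.7 yaw err deg 0.00 F [ 0.53001046 -2.7673684   1.10095314] -0.000499792285296098 31.8667
F deck x,y -3.3009875960130977 -0.42209266382281263
```

View pics/v31.png

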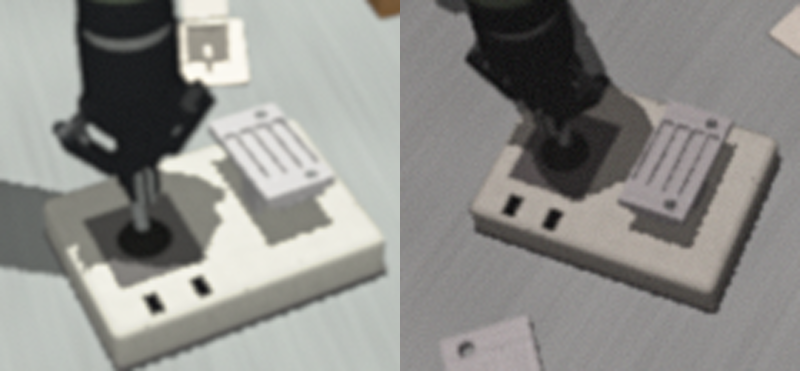

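View pics/w31.png

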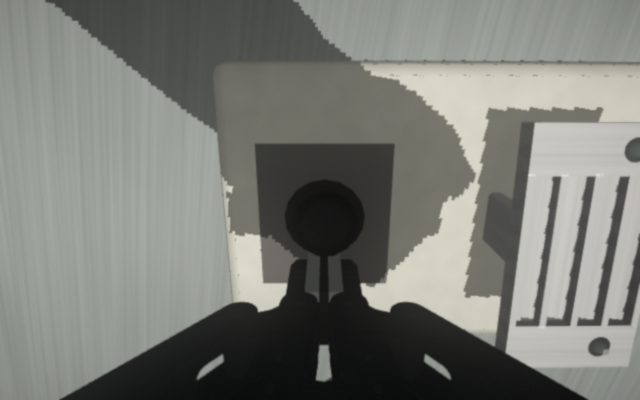

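The push force of 3.3 N means about 0.3 rad. I'll go 5 mm further towards the stop, then hold 1.5 s.

Call:
step_arm:
  rows:
    - [1,[0,0,-0.025],0]
    - [1,[0,0,-0.02],0]
    - [1,[0,0,0],0]
    - [1,[0,0,0],0]
    - [1,[0,0,0],0]
    - [1,[0,0,0],0]
    - [1,[0,0,0],0]
    - [1,[0,0,0],0]
    - [1,[0,0,0],0]
    - [1,[0,0,0],0]
    - [1,[0,0,0],0]
    - [1,[0,0,0],0]

```text
t: 33.07
tool_pos: [0.4274, -0.1506, 0.1163]
orientation: [0.458, 0.538, -0.459, 0.538]
contact_force: [0.9, -6.5, -3.3]
grip_width: -0.001
```

Run:
```python
from h import *
relm(); w=snap('wrist','w32'); F=np.array(robot.state()['contact_force']); print('F deck x,y',F[:2]@AX,F[:2]@AY)
for t in (.3,.35,.4,.45):
    top=.056+.014; k=[*(C0+.115*AY+np.sin(t)*top*AX),.052+np.cos(t)*top]; print(t,'knob top px',proj(w,k))
```

```text
deck rel mm: x 0.9 y 115.0 z 116.3 yaw err deg -0.00 F [ 0.85974055 -6.5078889  -3.33226519] -0.0005000051514159248 33.0667
F deck x,y -5.917142379765584 0.07081926619057624
0.3 knob top px [[325.60360717 246.43476092]]
0.35 knob top px [[325.60941633 237.01457067]]
0.4 knob top px [[325.61264586 227.57404428]]
0.45 knob top px [[325.61328671 218.17438392]]
```

View pics/w32.png

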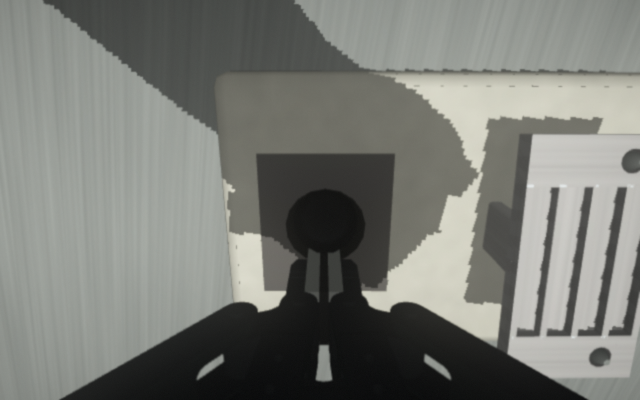

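The tilt is about 0.42 to 0.45 rad. I'll hold another 0.75 s, then withdraw to the right and lift clear.

Call:
step_arm:
  rows:
    - [1,[0,0,0],0]
    - [1,[0,0,0],0]
    - [1,[0,0,0],0]
    - [1,[0,0,0],0]
    - [1,[0,0,0],0]
    - [1,[0,0,0],0]
    - [1,[0,0,0],0]
    - [1,[0,0,0],0]
    - [1,[0,0,0],0]

```text
t: 33.87
tool_pos: [0.4274, -0.1506, 0.1163]
orientation: [0.458, 0.538, -0.459, 0.538]
contact_force: [1.1, -6.5, -3.9]
grip_width: -0.0
```

Call:
step_arm:
  rows:
    - [1,[0,0,0.05],0]
    - [1,[0,0,0.08],0]
    - [1,[0,0,0.12],0]
    - [1,[0,0,0.15],0]
    - [1,[-0.1,0,0.1],0]
    - [1,[-0.25,0,0],0]
    - [1,[-0.3,0,0],0]
    - [1,[-0.3,0,-0.1],0]
    - [1,[-0.1,-0.1,-0.25],0]
    - [1,[0,0,-0.2],0]
    - [1,[0,0,-0.2],0]
    - [1,[0,0,0],0]

```text
t: 34.87
tool_pos: [0.4094, -0.1194, 0.2426]
orientation: [0.458, 0.54, -0.457, 0.538]
contact_force: [-0.0, 0.6, -0.1]
grip_width: -0.003
```

Run:
```python
from h import *
relm(); views('v33',(200,150,420,330),(180,120,420,310)); snap('wrist','w33')
```

```text
deck rel mm: x 34.6 y 127.9 z 242.6 yaw err deg 0.17 F [-0.04096573  0.61566313 -0.14109057] -0.002568464691907118 34.8667
```

View pics/v33.png

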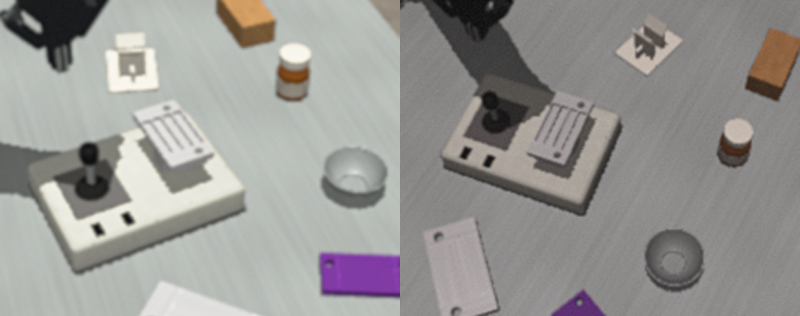

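View pics/w33.png

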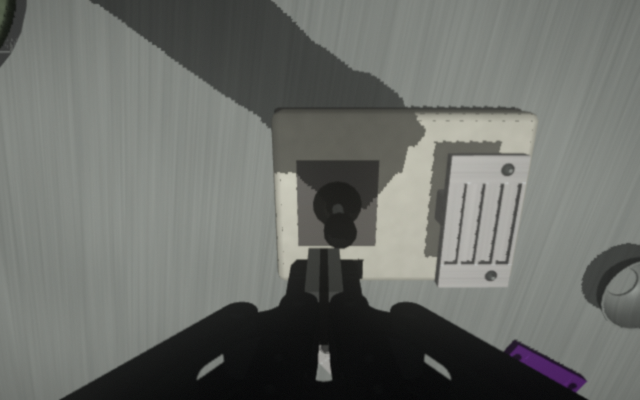

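The stick has sprung back upright and the bystanders are where they were. As a last check I'll compare the plate, stick and bystander pixels with the start.

Run:
```python
from h import *
out=[];V=[]
for n,(x,y) in (('side',(225,195)),('scene',(215,165))):
    w=snap(n); a=cv2.imread(f'pics/{n}0.png')[y:y+70,x:x+100]; b=cv2.cvtColor(w['img'],cv2.COLOR_RGB2BGR)[y:y+70,x:x+100]
    out.append(np.hstack([cv2.resize(q,None,fx=4,fy=4,interpolation=cv2.INTER_CUBIC) for q in (a,b)]))
    for l,pt in (('plate_center',{'side':(296,225),'scene':(276,198)}[n]),):
        for r in models.outline_of(w,l):
            x0,y0,ww,h=r['rect']
            if np.hypot(x0+ww/2-pt[0],y0+h/2-pt[1])<15: V.append((w,r['region'])); print(n,r['rect']); break
    for l in ('jar','bowl','carton'): print(n,l,[ (r['rect'],r['confidence']) for r in models.recognise(w,l)[:1]])
cv2.imwrite('pics/cmp2.png',np.vstack(out))
print(fitbox(V,[-.058,.058,-.03,.03,.09,.1],[.5411,-.1333,1.73]))
for v in V: print(fitbox([v],[-.058,.058,-.03,.03,.09,.1],[.5411,-.1333,1.73]))
print(robot.state()['t'])
```

```text
side [272.4, 203.3, 47.1, 42.5]
side jar [([354.1, 173.7, 18.8, 34.3], 0.56)]
side bowl [([378.3, 233.3, 33.2, 26.3], 0.66)]
side carton [([317.2, 142.0, 36.3, 33.3], 0.81)]
scene [255.8, 178.9, 35.6, 41.7]
scene jar [([368.6, 191.1, 25.0, 31.2], 0.92)]
scene bowl [([327.7, 254.7, 34.1, 36.6], 0.57)]
scene carton [([384.2, 138.2, 35.6, 46.1], 0.6)]
(array([ 0.54268652, -0.13274555,  1.74736443]), np.float64(0.8975722805232464))
(array([ 0.54333442, -0.13250221,  1.73829172]), np.float64(0.9344090657141098))
(array([ 0.54133362, -0.13129145,  1.77128356]), np.float64(0.872403908032528))
35.5667
```

View pics/cmp2.png

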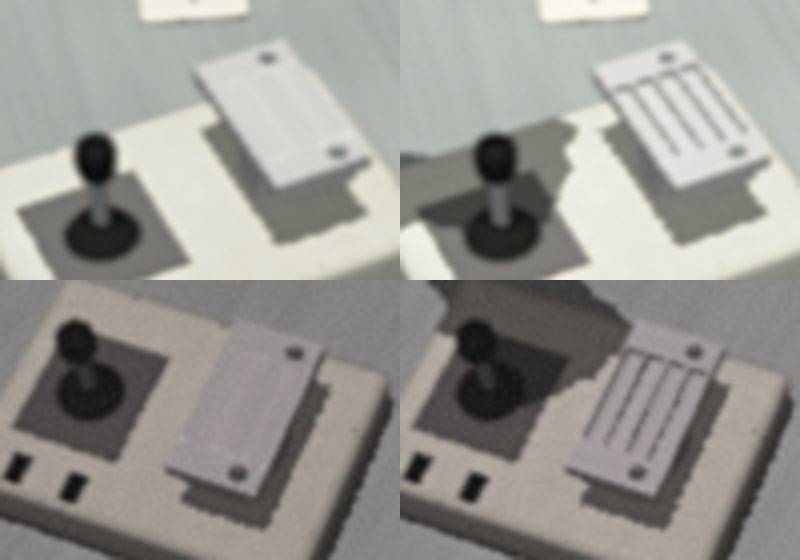

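Plate, shadow and stick coincide with the start images to less than a pixel, with the grooves up. The bystanders are unchanged and the robot is clear, so I'll hand in.

Run:
```python
from h import *
print(robot.state()['contact_force']); print(order.hand_in())
```

```text
[0.41047255 0.25801484 0.59955601]
the job is handed in; nothing more can be done
None
```

The plate is back on both pins with its grooved face up. The jog stick was pushed to the robot's left and has sprung back, and the job is handed in at about 36 s of the 72 s allowed.

**Turning the plate:** I lifted it off and turned it about its width by letting it pivot in the jaws, using the stand's lip and the housing wall to push it round. It slipped out of the jaws once, over the stand, and landed upright in the slot. I regripped it there, finished the turn, levelled it on the stand's lips and lowered it onto the pins, with about 7 N of contact at the seated height.

**Jog stick:** It was held at about 0.42–0.45 rad for roughly 1.5 s, judged from the camera and a 6 N push. The tool has no direct reading of the stick's tilt.

**Last checks:**
- **Plate and stick:** in both fixed cameras the plate, its shadow and the upright stick match the start pictures to within about a pixel, and both pins show in the holes.
- **Jar, bowl and carton:** they are where they started.
- **Robot:** it was touching nothing at hand-in, and the highest force reading I took was about 33 N.
- **What disagreed:** the final outline fit for the plate was looser in the scene camera (87% overlap, yaw about 2° off). I put that down to the network's outline of the grooved face. One wrist-camera edge measurement also differed by about 2%. Neither showed in the picture comparison.

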